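# Check three sides of a table-leg blank on the moisture meter

### The job

Check the marked table-leg blank on the moisture meter: pick it up by its round tenon and press first its red side, then its yellow, then its blue squarely onto the sprung probe, with the middle of the dot on the tip, pausing for a second each time with the probe pushed well in. Then set it down gently, tenon up, in the middle of the green board and let go, disturbing nothing else on the bench.

Things in the scene. Friction and masses are not known exactly. Their poses are not given: they have to be found in the camera images.
- leg_mid (a point): Centre (75 mm above the foot) of the marked pale leg blank, standing on the bench, 0.2 to 0.4 kg: square body 56 x 56 x 100 mm, with a round tenon d 30 x 50 mm on top (150 mm in all). z points up the tenon, x out of the yellow side, y out of the blue, -y out of the red, -x out of the unmarked side (dark slot). Each marked side has a 28 mm dot, and a bar of its colour on the top shoulder.
- side_red (a point): centre of the red dot, middle of the red side: 28 mm from the blank's axis along its -y, 50 mm above its foot (25 mm below leg_mid)
- side_yellow (a point): centre of the yellow dot, middle of the yellow side: 28 mm from the axis along its +x, 50 mm above the foot
- side_blue (a point): centre of the blue dot, middle of the blue side: 28 mm from the axis along its +y, 50 mm above the foot
- probe_tip (a point): Centre of the 18 mm disc at the tip of the moisture meter's level steel probe, 85 mm above the bench. x points from the tip into the meter (the way it is pushed in), z up. The probe stands 25 mm out of a d 32 mm barrel, itself 30 mm out of the fixed orange case (110 x 90 mm, top 118 mm above the bench). A 12 mm thick foot plate begins 30 mm behind the tip.
- probe (a joint): how far the sprung probe is pushed in, m: 0 out, 0.018 fully in; the spring takes about 1.5 N to start and 4.5 N fully in
- board_top (a point): centre of the top of the green board for checked blanks, 150 x 150 mm, 15 mm thick, fixed on the bench; x and y along its edges, z up
- lying_blank: bystander: a second, unmarked brown leg blank lying on its side, 56 x 56 x 100 mm with a round tenon d 30 x 50 mm; origin under its middle
- block: bystander: dark wooden block 70 x 70 x 90 mm, standing; origin at the centre of its underside
- plane: bystander: hand plane 70 x 200 mm, about 90 mm high; origin at the centre of its underside
- mallet: bystander: wooden mallet lying flat, head 70 x 120 x 60 mm, overall about 240 mm; origin under its head
- pencil_tin: bystander: round aluminium tin d 68 x 90 mm holding pencils (to 140 mm high); origin at the centre of its underside
- screwdriver: bystander: screwdriver 200 mm long with a wooden handle, lying flat; origin near its middle
- try_square: bystander: try square lying flat, stock 120 mm, blade 160 mm; origin under the stock's middle
There are look-alikes about, which are no part of the job. What is shaped like the part that bears probe_tip but pink is not meant.

How it is judged:
By the outcome, as a careful person would: the job done as asked, in the order asked, and still so for the second after the job is handed in, with the robot touching nothing.
It also fails if it takes over 61 s, if anything falls off the work surface, if the arm or the gripper's body presses on something with over 40 N, if the wrist force passes 120 N, or if a joint passes its speed limit or range.

### The arm

A 6-joint arm with a two-finger parallel gripper is mounted at the origin on the work surface. World frame = base frame: x ahead of the robot, y to its left, z up, the work surface at z = 0. Lengths are in mm, angles in rad, forces in N, time in s.
With the tool pointing down it reaches from about 375 to 925 mm from the base axis. Payload 5.7 kg.
Tool frame: the origin (TCP) lies between the finger pads; the fingertips stand 17 mm ahead of it and the grasp point (between the pads) lies 2 mm behind it; x points along the fingers, z is the direction in which the jaws open and shut, and the axes are right-handed (so a half turn about x gives the same grasp; the last joint's range is limited). The gripper opens to 88 mm and grips with 3 to 60 N. Pads are 20 mm wide; open, the fingers measure 115 mm over their backs; the gripper's body (75 mm by 178 mm) begins 61 mm behind the grasp point.
Start: joints at [-1.387, 0.359, 1.51, -0, 1.272, -0.115], TCP at [176.608, -573.384, 200.723] pointing down, gripper open.
Joint ranges: [-2.97, 2.97], [-1.01, 2.36], [0.21, 2.38], [-0.96, 4.11], [0.2, 2.71], [-2.98, 2.98]. Speed limits (rad/s): [2.39, 2.39, 3.14, 3.14, 3.14, 3.14].

### API

Orientations are given as a 3x3 rotation matrix whose columns are the frame's x, y, z axes.
In Python, from station import get_obs, camera, sign_off gives the robot as it stands.
- The arm moves only by the tool play_rows, never from a script. Its argument "plan" is one flat list of numbers, 6 for each row, row after row: the shift along the tool's x, y, z in mm, then the turn, a rotation vector about the tool's x, y, z in rad. A call has 1 to 8 rows; each row shifts and turns the commanded pose from where the row before left it, along the tool's axes as they then stand; what a row does not reach is not made up. A row lasts 1/10 s, in which the tool goes at most 50 mm and 8.59 degrees, less where a joint would pass 70% of its speed; a pose out of reach is approached as far as the arm can. A call is refused whole if a number of a shift passes 50 or a number of a turn 0.15, either way. A call with a gripper value outside its range is refused whole. "hand" is the opening, from 0 (shut) to 1 (fully open), set as the call begins (left out, the last holds). The fingers move at their own pace and stop on an object; "squeeze" is the grip in N (left out, the last holds). Time passes only in rows, so rows that do not move let the fingers close. It gives the time, the measured TCP pose, the force and the opening at its end, in the units of the state.
- get_obs(): the state, without advancing time (a new reading comes with each control period).
- camera(name): name is "scene" or "side" or "wrist"; returns a dict with "img" (480x640x3 uint8, red, green, blue), "depth" (480x640 float32, mm along the optical axis (not along the pixel's ray), 0 where there is no reading), "fx", "fy", "cx", "cy" (pixels), "world_from_camera" (4x4, takes a point from camera to world coordinates); the wrist camera has in their place "T_tool_cam" (4x4, takes a point from camera to tool coordinates, whose origin is the TCP and whose axes are the tool frame's). Camera axes: x right, y up, looking along -z (the intrinsics and any distortion apply to the point x, -y, -z); pixel columns grow to the right and rows downward; lengths in mm; the calibration is good to about 2 mm. A picture is of the moment at which its call begins: read the wrist's pose just before it.
- sign_off(): hands the job in, once; it reports no verdict.
The state is a dict: "clock": time; "joint_positions": joint angles; "dq": joint speeds; "joint_efforts": joint torques, N m; "ee_pos": TCP position; "tool_rot": TCP orientation; "contact_force": force on the tool from outside, world axes, zero at the start; "ft_torque": the same for the moment, N m; "opening": opening from 0.0 (shut) to 1.0 (fully open).
Only numpy, scipy, OpenCV 4.12 (cv2) and the standard library are available. Lean on these libraries where they do the work, as an engineer would, in place of code of your own. Each camera call takes 0.05 s, during which the arm holds its last target. There are 200 camera calls.

## Working session

There is one attempt and no reset: what is moved stays moved. The work goes in short steps, Python scripts to look and compute and a tool call to move; the robot and the scene stay as the last step left them, time stands still between calls to the robot, and variables do not carry over. Pictures are saved under pics/ and viewed, about 8 in all and at most 12, crops included, and the job is handed in when it is done.

Besides the shell and the picture viewer there is one more tool, called after "Call:" as name(argument=value, ...) on one line, values as JSON. play_rows: Moves the arm, as the interface text tells. Its arguments: {"type":"object","properties":{"plan":{"type":"array"},"hand":{"type":"number"},"squeeze":{"type":"number"}},"required":["plan"]}

```bash
mkdir -p pics; ls
cat > h.py <<'E'
import numpy as np, cv2, pickle
from station import get_obs, camera, sign_off
def snap(n,tag):
    o=get_obs(); c=camera(n); c['ee']=o['ee_pos']; c['R']=o['tool_rot']
    pickle.dump(c,open(f'pics/{tag}.pkl','wb')); cv2.imwrite(f'pics/{tag}.png',c['img'][...,::-1]); return c
def load(tag): return pickle.load(open(f'pics/{tag}.pkl','rb'))
def T(c):
    if 'world_from_camera' in c: return np.array(c['world_from_camera'])
    M=np.eye(4); M[:3,:3]=c['R']; M[:3,3]=c['ee']; return M@np.array(c['T_tool_cam'])
def cloud(c):
    d=c['depth']; v,u=np.mgrid[:480,:640]
    P=np.stack([(u-c['cx'])/c['fx']*d,-(v-c['cy'])/c['fy']*d,-d,np.ones_like(d)],-1)
    return (P@T(c).T)[...,:3]
def crop(c,tag,u0,v0,u1,v1,s): cv2.imwrite(f'pics/{tag}.png',cv2.resize(c['img'][v0:v1,u0:u1,::-1],None,fx=s,fy=s,interpolation=cv2.INTER_CUBIC))
E
python3 - <<'E'
from h import *
o=get_obs(); print(o)
for n in('scene','side'):
    c=snap(n,n+'0'); print(c.keys(), np.round(T(c),3).tolist(), [c.get(k) for k in c if k not in('img','depth')])
E
```

```text
pics
{'clock': 0.0, 'joint_positions': array([-1.38712271e+00,  3.59478915e-01,  1.51141164e+00,  5.29086591e-07,
        1.27247258e+00, -1.15064778e-01]), 'dq': array([-1.06980882e-03, -2.00037832e-03, -2.74867679e-04, -6.21862144e-04,
        7.41828600e-05,  2.06295462e-03]), 'joint_efforts': array([ 2.24120893e-03, -5.15372515e+01, -2.70722830e+01,  6.77494216e-02,
        3.50192911e-02, -1.26044165e-04]), 'ee_pos': array([ 176.47154309, -572.71943291,  199.93305804]), 'tool_rot': array([[-3.22867951e-04,  9.55708639e-01,  2.94314277e-01],
       [ 1.74079210e-03,  2.94314384e-01, -9.55707075e-01],
       [-9.99998433e-01,  2.03772783e-04, -1.75871473e-03]]), 'contact_force': array([-0.08833827,  0.16282716, -0.69272434]), 'ft_torque': array([-0.00721455, -0.00847748,  0.03266152]), 'opening': 1.0003890253491219}
dict_keys(['img', 'depth', 'fx', 'fy', 'cx', 'cy', 'world_from_camera', 'ee', 'R']) [[0.793, -0.365, 0.488, 1232.563], [0.609, 0.445, -0.657, -944.49], [0.022, 0.818, 0.575, 892.013], [0.0, 0.0, 0.0, 1.0]] [523.1751312001508, 523.1751312001508, 322.8127140706527, 231.1
[... 756 characters left out ...]
.82, 0.572, 1031.224], [0.0, 0.0, 0.0, 1.0]] [541.9654966067546, 541.9654966067546, 311.1843894950141, 245.22001150116765, array([[-8.85802664e-01,  2.48460228e-01, -3.91945348e-01,
        -9.66232154e+01],
       [-4.63476025e-01, -5.16096890e-01,  7.20301308e-01,
         1.18005523e+03],
       [-2.33155473e-02,  8.19702089e-01,  5.72315359e-01,
         1.03122424e+03],
       [ 0.00000000e+00,  0.00000000e+00,  0.00000000e+00,
         1.00000000e+00]]), array([ 176.47025655, -572.74238729,  199.92390091]), array([[-3.12014074e-04,  9.55703520e-01,  2.94330909e-01],
       [ 1.73509044e-03,  2.94330997e-01, -9.55701969e-01],
       [-9.99998446e-01,  2.12498281e-04, -1.75006746e-03]])]
```

View pics/scene0.png

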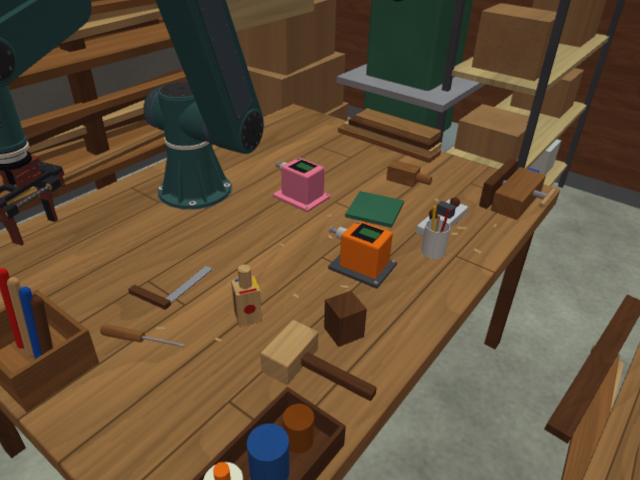

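View pics/side0.png

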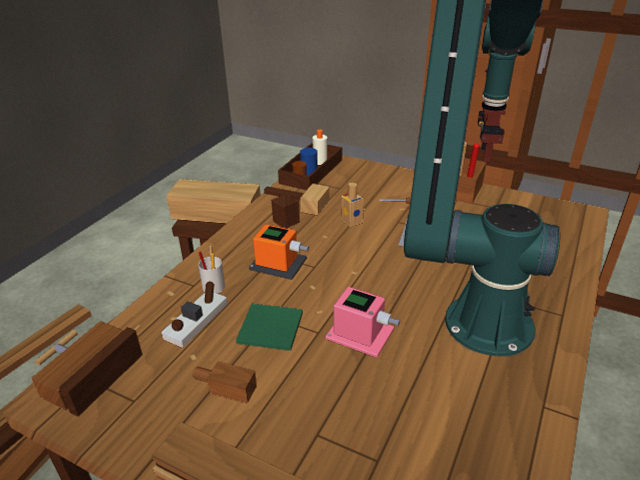

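The scene view shows the pale marked blank at about (246,297), the orange meter at (362,250), a pink look-alike at (303,185), the green board at (375,208) and the brown lying blank at (405,172). The side view shows the same items: blank (352,208), orange meter (277,250), board (270,326). The orange meter is the one meant. Next I'll look at an enlarged crop and the depth data.

```bash
cat > m.py <<'E'
from h import *
a=load('scene0');b=load('side0')
z=lambda c,u0,v0,w,h,s:cv2.resize(c['img'][v0:v0+h,u0:u0+w,::-1],None,fx=s,fy=s,interpolation=cv2.INTER_CUBIC)
cv2.imwrite('pics/comp.png',np.vstack([np.hstack([z(a,210,250,80,60,5),z(a,325,220,80,60,5)]),np.hstack([z(b,320,175,80,60,5),z(b,250,220,80,60,5)])]))
for n,c,boxes in (('scene',a,dict(leg=(225,260,268,328),meter=(328,218,400,285),board=(342,188,410,228))),('side',b,dict(leg=(338,180,368,228),meter=(248,222,314,280),board=(235,300,305,352)))):
    P=cloud(c)
    for k,(u0,v0,u1,v1) in boxes.items():
        p=P[v0:v1,u0:u1].reshape(-1,3); i=c['img'][v0:v1,u0:u1].reshape(-1,3).astype(int)
        def R(q,t):
            if len(q)<4: print(n,k,t,len(q));return
            r=cv2.minAreaRect(q[:,:2].astype(np.float32)); print(n,k,t,len(q),'rect',np.round(r[0],1),np.round(r[1],1),round(r[2],1),'med',np.round(np.median(q,0),1))
        zz=p[:,2]
        if k=='leg':
            R(p[(zz>145)&(zz<156)],'tenontop');R(p[(zz>96)&(zz<104)],'shoulder');R(p[(zz>15)&(zz<104)],'body')
            r,g,bl=i.T
            for t,m in dict(red=(r>1.8*g)&(r>90)&(bl<.6*r)&(g<90),blue=(bl>r+25)).items(): 
                m&=(zz>10)&(zz<95); R(p[m],t)
        if k=='meter':
            R(p[(zz>114)&(zz<122)],'top'); R(p[(zz>6)&(zz<16)],'foot')
        if k=='board': R(p[(zz>11)&(zz<19)&(i[:,1]>i[:,0]+15)],'top')
E
python3 m.py
```

```text
scene leg tenontop 88 rect [ 552.6 -323. ] [27.2 27.8] 67.1 med [ 552.  -322.5  147.5]
scene leg shoulder 251 rect [ 551.7 -322.4] [56.1 58.7] 58.1 med [ 560.1 -329.9   98.2]
scene leg body 996 rect [ 552.  -322.6] [56.7 60.8] 58.5 med [ 568.6 -335.4   72.7]
scene leg red 37 rect [ 575.5 -335. ] [27.   6.8] 59.5 med [ 573.6 -336.9   48.9]
scene leg blue 0
scene meter top 248 rect [665.8   6.3] [102.7  78.8] 6.8 med [667.8  10.1 115.2]
scene meter foot 671 rect [637.8  98.9] [161.1 319.9] 13.8 med [658.  -24.3   9.3]
scene board top 718 rect [531.5 268.3] [148.1 151.8] 17.0 med [534.3 264.6  12.5]
side leg tenontop 14 rect [ 549.8 -314.3] [23.1 24.4] 37.9 med [ 550.3 -310.6  146.6]
side leg shoulder 62 rect [ 551.  -309.6] [55.9 56.3] 61.4 med [ 548.3 -304.2   98. ]
side leg body 515 rect [ 548.7 -312.3] [63.1 66.2] 55.7 med [ 538.7 -297.    64.8]
side leg red 1
side leg blue 31 rect [ 532.3 -302.1] [25.6 20.6] 59.4 med [ 526.4 -300.8   50.5]
side meter top 146 rect [658.9  24.9] [99.6 79.5] 1.4 med [660.9  23.5 115.3]
side meter foot 433 rect [672.  -65.3] [156.8 304.3] 10.8 med [615.4  55.3   9.1]
side board top 1409 rect [527.4 281.2] [149.1 152.5] 16.3 med [525.9 287.3  13. ]
```

View pics/comp.png

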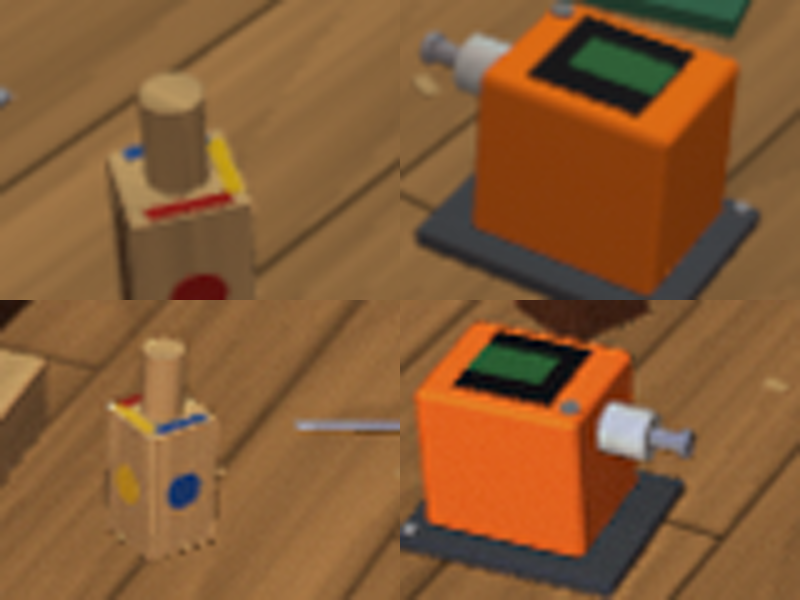

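The crop confirms the orange meter, with its probe pointing roughly along −x. The blank has its red side facing about −30°, yellow about 60° and blue about 150°. The scene and side cameras disagree by about 10 mm, so the wrist camera will decide. I'll move above the blank to look.

Run:
```python
from h import *
c=snap('wrist','w0'); print(np.round(c['T_tool_cam'],3).tolist(),c['fx'],c['cx'],c['cy'],c['ee'])
```

```text
[[0.001, 0.28, -0.96, -183.945], [-0.0, 0.96, 0.28, 77.589], [1.0, 0.0, 0.001, -0.237], [0.0, 0.0, 0.0, 1.0]] 338.10716068649873 318.57898781515667 235.93966061039575 [ 176.51690929 -572.75988909  199.9957538 ]
```

Call:
play_rows(plan=[-40,0,0,0,0,0,-40,0,0,0.15,0,0,-40,0,0,0.15,0,0,-30,0,0,0.15,0,0], hand=1)

```text
clock: 0.55
ee_pos: [176.7, -573.7, 353.2]
tool_rot: [[0.0, 0.988, -0.157], [-0.002, -0.157, -0.988], [-1.0, 0.001, 0.002]]
contact_force: [-0.6, -0.4, 0.4]
opening: 0.996
```

Call:
play_rows(plan=[0,0,0,-0.15,0,0,0,0,0,-0.15,0,0,0,0,0,-0.15,0,0,0,0,0,-0.15,0,0,0,0,0,-0.15,0,0,0,0,0,-0.15,0,0,0,0,0,-0.15,0,0,0,0,0,-0.15,0,0])

```text
clock: 1.35
ee_pos: [176.6, -573.1, 350.3]
tool_rot: [[-0.0, 0.493, 0.87], [0.001, 0.87, -0.493], [-1.0, 0.001, -0.001]]
contact_force: [-0.0, 0.1, 0.5]
opening: 0.996
```

Call:
play_rows(plan=[0,0,0,-0.15,0,0,0,0,0,-0.15,0,0,0,0,0,-0.15,0,0,0,0,0,-0.15,0,0,0,0,0,-0.1,0,0,0,0,0,0,0,0])

```text
clock: 1.95
ee_pos: [176.6, -573.2, 350.3]
tool_rot: [[-0.0, -0.178, 0.984], [0.001, 0.984, 0.178], [-1.0, 0.001, -0.0]]
contact_force: [0.2, -0.0, 0.5]
opening: 1.001
```

Call:
play_rows(plan=[0,23,50,0,0,0,0,23,50,0,0,0,5,23,50,0,0,0,5,23,50,0,0,0,10,23,50,0,0,0,10,23,50,0,0,0,10,23,50,0,0,0,10,23,50,0,0,0])

```text
clock: 2.75
ee_pos: [503.1, -345.1, 305.6]
tool_rot: [[-0.0, -0.174, 0.985], [-0.0, 0.985, 0.174], [-1.0, -0.0, -0.0]]
contact_force: [0.6, -0.9, 0.7]
opening: 1.001
```

Call:
play_rows(plan=[0,0,14,0,0,0,0,0,0,0,0,0,0,0,0,0,0,0])

```text
clock: 3.05
ee_pos: [514.8, -344.8, 305.9]
tool_rot: [[-0.001, -0.176, 0.984], [-0.0, 0.984, 0.176], [-1.0, -0.0, -0.001]]
contact_force: [0.5, -0.7, 0.5]
opening: 1.0
```

Run:
```python
from h import *
c=snap('wrist','w1'); print(c['ee'],c['R'].round(3).tolist())
P=cloud(c); zz=P[...,2]
i=c['img'].astype(int); r,g,b=np.moveaxis(i,-1,0)
ok=(c['depth']>0)&(np.hypot(P[...,0]-551,P[...,1]+318)<70)
def R(m,t):
    q=P[m&ok]
    if len(q)<4: print(t,len(q));return
    x=cv2.minAreaRect(q[:,:2].astype(np.float32)); print(t,len(q),np.round(x[0],1),np.round(x[1],1),round(x[2],1),np.median(q,0).round(1))
R((zz>144)&(zz<156),'tenon'); R((zz>96)&(zz<104),'shoulder'); R((zz>10)&(zz<104),'body')
R((b>r+25)&(zz>10)&(zz<92),'blue')
R((b>r+25)&(zz>96)&(zz<104),'bluebar');R((r>2*g)&(r>90)&(zz>96)&(zz<104),'redbar')
R((abs(zz)<8),'bench')
```

```text
[ 514.8051399  -344.84616587  305.93663352] [[-0.001, -0.176, 0.984], [-0.0, 0.984, 0.176], [-1.0, -0.0, -0.001]]
tenon 667 [ 551.  -316.5] [29.3 28.4] 57.0 [ 551.2 -315.8  149.8]
shoulder 1517 [ 551.7 -316.4] [56.  56.3] 57.6 [ 545.7 -309.6  100.1]
body 1793 [ 551.4 -316.3] [56.1 56.9] 57.3 [ 541.5 -308.1   99.9]
blue 31 [ 527.7 -301.3] [25.5  0.8] 57.8 [ 527.5 -301.4   58.6]
bluebar 238 [ 533.3 -305.1] [39.8  7.9] 57.3 [ 533.5 -304.7  100.6]
redbar 92 [ 570.8 -328.6] [38.9  7.3] 58.4 [ 576.1 -320.4  100.5]
bench 4871 [ 551.  -317.6] [138.8 138.6] 10.4 [ 5.379e+02 -3.016e+02 -2.000e-01]
```

View pics/w1.png

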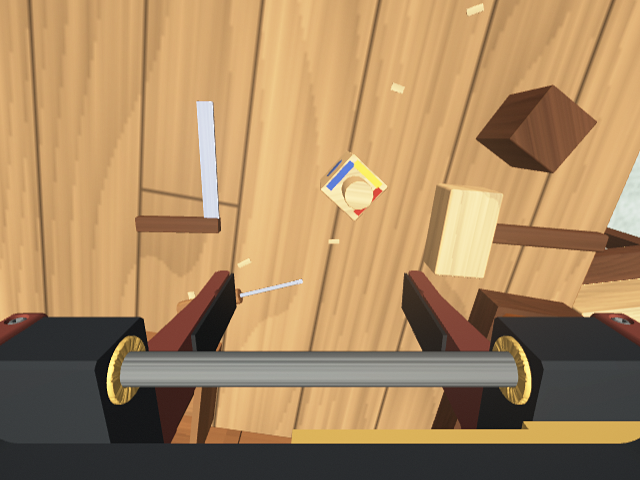

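The wrist view shows the blank at (355,190), with blue and yellow bars and red at its far corner. Its axis is at (551.3, −316.4), shoulder z is 100 and yaw 57.5°, which matches the given sizes. Next I centre over it and descend.

Call:
play_rows(plan=[40,11,20,0,0,0,40,10.5,21,0,0,0,20,0,0,0,0,0,0,0,0,0,0,0,0,0,0,0,0,0])

```text
clock: 3.6
ee_pos: [551.1, -317.2, 206.8]
tool_rot: [[-0.0, -0.175, 0.985], [-0.001, 0.985, 0.175], [-1.0, -0.001, -0.0]]
contact_force: [0.4, -0.3, 1.1]
opening: 0.998
```

```bash
cat > leg.py <<'E'
from h import *
import sys
c=snap('wrist',sys.argv[1]); print(c['ee'].round(1),c['R'].round(3).tolist())
P=cloud(c); zz=P[...,2]
ok=(c['depth']>0)&(np.hypot(P[...,0]-551,P[...,1]+318)<60)
def R(m,t):
    q=P[m&ok]
    if len(q)<4: print(t,len(q));return
    x=cv2.minAreaRect(q[:,:2].astype(np.float32)); print(t,len(q),np.round(x[0],1),np.round(x[1],1),round(x[2],1),np.median(q,0).round(1))
R((zz>146)&(zz<153),'tenon'); R((zz>97)&(zz<103),'shoulder')
E
python3 leg.py w2
```

```text
[ 551.1 -317.2  206.8] [[-0.0, -0.175, 0.985], [-0.001, 0.985, 0.175], [-1.0, -0.001, -0.0]]
tenon 1165 [ 551.6 -316.3] [29.  29.2] 82.3 [ 551.4 -315.8  149.7]
shoulder 2226 [ 551.5 -316.4] [56. 56.] 58.2 [ 547.4 -306.5  100.2]
```

Call:
play_rows(plan=[40,0.8,0.2,0,0,0,30,0,0,0,0,0,15,0,0,0,0,0,0,0,0,0,0,0,0,0,0,0,0,0])

```text
clock: 4.15
ee_pos: [552.8, -316.3, 122.9]
tool_rot: [[0.002, -0.176, 0.984], [-0.002, 0.984, 0.176], [-1.0, -0.002, 0.002]]
contact_force: [-0.4, 0.2, 0.1]
opening: 0.999
```

Call:
play_rows(plan=[0,0,0,0,0,0,0,0,0,0,0,0,0,0,0,0,0,0,0,0,0,0,0,0,0,0,0,0,0,0,0,0,0,0,0,0], hand=0, squeeze=50)

```text
clock: 4.75
ee_pos: [552.1, -314.8, 121.0]
tool_rot: [[-0.0, -0.177, 0.984], [0.0, 0.984, 0.177], [-1.0, 0.0, -0.0]]
contact_force: [0.4, 0.4, -0.1]
opening: 0.493
```

Call:
play_rows(plan=[0,0,0,0,0,0,0,0,0,0,0,0,0,0,0,0,0,0,0,0,0,0,0,0,0,0,0,0,0,0])

```text
clock: 5.25
ee_pos: [551.9, -314.8, 120.8]
tool_rot: [[-0.0, -0.177, 0.984], [0.0, 0.984, 0.177], [-1.0, 0.0, -0.0]]
contact_force: [-0.6, 0.2, 0.4]
opening: 0.328
```

Call:
play_rows(plan=[-5,0,0,0,0,0,-20,0,0,0,0,0,-40,0,0,0,0,0,-40,0,0,0,0,0,-35,0,0,0,0,0,0,0,0,0,0,0])

```text
clock: 5.85
ee_pos: [555.0, -316.7, 266.9]
tool_rot: [[0.009, -0.177, 0.984], [-0.006, 0.984, 0.177], [-1.0, -0.007, 0.007]]
contact_force: [-0.0, -1.4, -2.4]
opening: 0.325
```

Call:
play_rows(plan=[0,20,8,0,0,0,-5,40,15,0,0,0,0,40,15,0,0,0,0,40,15,0,0,0,0,35,13,0,0,0,0,20,8,0,0,0,0,0,0,0,0,0,0,0,0,0,0,0])

```text
clock: 6.65
ee_pos: [589.7, -109.7, 264.6]
tool_rot: [[-0.002, -0.178, 0.984], [-0.0, 0.984, 0.178], [-1.0, 0.0, -0.002]]
contact_force: [-0.5, -0.5, -2.4]
opening: 0.326
```

```bash
cat > met.py <<'E'
from h import *
import sys
c=snap('wrist',sys.argv[1]); print(c['ee'].round(1),c['R'].round(3).tolist())
P=cloud(c); zz=P[...,2]; i=c['img'].astype(int); r,g,b=np.moveaxis(i,-1,0)
def R(m,t):
    q=P[m&(c['depth']>0)]
    if len(q)<4: print(t,len(q));return
    x=cv2.minAreaRect(q[:,:2].astype(np.float32)); print(t,len(q),np.round(x[0],1),np.round(x[1],1),round(x[2],1),np.median(q,0).round(1))
near=np.hypot(P[...,0]-665,P[...,1]-12)<75
R((zz>114)&(zz<121)&near,'top')
pr=(zz>60)&(zz<108)&(P[...,0]>530)&(P[...,0]<612)&(abs(P[...,1]-5)<30)&(c['depth']>0)
q=P[pr]; print(len(q), np.percentile(q[:,0],[0,2,50,100]).round(1) if len(q) else '')
for lo in range(530,612,6):
    s=q[(q[:,0]>=lo)&(q[:,0]<lo+6)]
    if len(s)>5: print(lo,len(s),'y',s[:,1].min().round(1),s[:,1].max().round(1),'z',s[:,2].max().round(1), 'topy',np.median(s[s[:,2]>s[:,2].max()-2][:,1]).round(1))
# held blank in tool frame
Q=(P-c['ee'])@c['R']
def H(m,t):
    s=Q[m&(c['depth']>0)]
    if len(s)<5: print(t,len(s));return
    x=cv2.minAreaRect(s[:,1:].astype(np.float32)); print(t,len(s),'yz',np.round(x[0],1),np.round(x[1],1),round(x[2],1),'x',np.median(s[:,0]).round(1))
hn=np.hypot(Q[...,1],Q[...,2])<50
for a in (17,19,21,23,25): H(hn&(Q[...,0]>a)&(Q[...,0]<a+2),a)
H(hn&(Q[...,0]>19)&(Q[...,0]<112),'body')
E
python3 met.py w3
```

```text
[ 589.7 -109.7  264.6] [[-0.002, -0.178, 0.984], [-0.0, 0.984, 0.178], [-1.0, 0.0, -0.002]]
top 10371 [663.8  15.7] [106.5  86.6] 5.8 [663.4  17.6 116.4]
1577 [554.5 556.5 591.4 612. ]
554 99 y -3.5 14.1 z 95.0 topy 5.0
560 88 y -2.9 11.0 z 93.9 topy 4.1
566 80 y 0.3 12.2 z 92.4 topy 6.3
572 78 y 0.9 12.4 z 92.3 topy 6.5
578 183 y -7.9 23.3 z 102.0 topy 7.9
584 212 y -7.8 23.4 z 102.3 topy 8.4
590 214 y -7.1 24.7 z 102.3 topy 8.3
596 215 y -6.5 24.8 z 102.5 topy 8.8
602 256 y -5.9 34.8 z 106.3 topy 31.2
608 152 y -15.4 27.7 z 108.0 topy 7.9
17 123 yz [2.4 0.7] [42.2 49.9] 38.2 x 18.7
19 2329 yz [-1.7  0.3] [54.9 55.2] 42.1 x 20.2
21 991 yz [-2.1  0.1] [56.1 55.9] 42.4 x 21.5
23 90 yz [18.1 -3.5] [73.5 35.9] 84.2 x 23.7
25 69 yz [18.  -0.4] [75.4 36.9] 87.8 x 26.0
body 5194 yz [-1.8  0. ] [56.4 56.5] 42.5 x 21.2
```

View pics/w3.png

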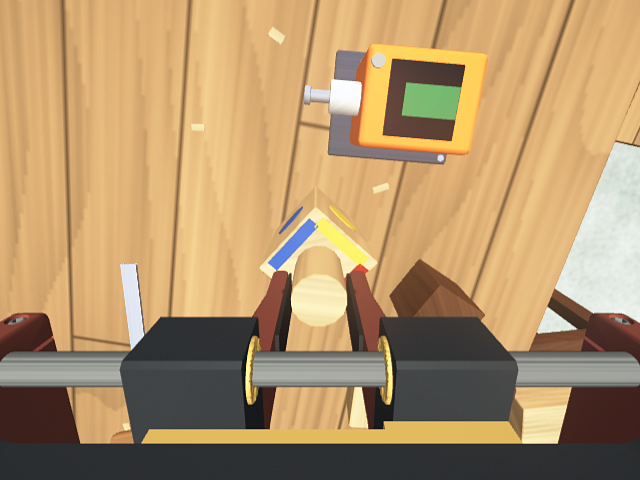

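The wrist view shows the orange meter at top right with its tip at (307,96), and the blank held with its blue and yellow bars visible. The tip is at about (554.5, 4.9) and the heading about 5.6°, consistent with the case geometry (case centre less 110 mm gives (554.4, 4.6)). In the hand, the blank sits at tool y = −1.7 and z = 0.

```bash
cat > go.py <<'E'
from h import *
import sys
# usage: go.py side depth tcpz  -> shift (tool axes) and turn about x still needed
TIP=np.array([554.5,4.9]);A=np.radians(5.6);off=dict(r=-42.5,y=47.5,b=137.5)
def tgt(side,d,z):
    psi=A-np.radians(off[side]); ax=TIP+(d-28)*np.array([np.cos(A),np.sin(A)])
    return np.r_[ax+1.7*np.array([-np.sin(psi),np.cos(psi)]),z],psi
def need(side,d,z,o):
    t,psi=tgt(side,d,z); R=o['tool_rot']; yaw=np.arctan2(R[1,2],R[0,2])
    print('target',t.round(1),'yaw',np.degrees(psi).round(1),'now',o['ee_pos'].round(1),np.degrees(yaw).round(2))
    dy=(psi-yaw+np.pi)%(2*np.pi)-np.pi
    print('turn x',round(-dy,3),'shift now-axes',(R.T@(t-o['ee_pos'])).round(1),'tilt',R[:2,0].round(4),'F',o['contact_force'].round(1))
    Rt=np.array([[0,-np.sin(psi),np.cos(psi)],[0,np.cos(psi),np.sin(psi)],[-1,0,0]])
    print('shift in target axes',(Rt.T@(t-o['ee_pos'])).round(1),'probe axis per mm',(Rt.T@np.array([np.cos(A),np.sin(A),0])).round(3))
if __name__=='__main__': need(sys.argv[1],float(sys.argv[2]),float(sys.argv[3]),get_obs())
E
python3 go.py r -20 155.8
```

```text
target [505.5   1.4 155.8] yaw 48.1 now [ 589.8 -110.4  264.9] 10.2
turn x -0.661 shift now-axes [109.2 124.9 -63. ] tilt [-0.0017 -0.0002] F [-0.1 -1.4 -3.3]
shift in target axes [109.1 137.4  26.9] probe axis per mm [ 0.    -0.676  0.737]
```

Call:
play_rows(plan=[0,0,0,-0.08,0,0,0,0,0,-0.13,0,0,0,0,0,-0.13,0,0,0,0,0,-0.13,0,0,0,0,0,-0.12,0,0,0,0,0,-0.07,0,0,0,0,0,0,0,0])

```text
clock: 7.4
ee_pos: [590.0, -111.4, 265.5]
tool_rot: [[-0.001, -0.742, 0.67], [-0.0, 0.67, 0.742], [-1.0, 0.0, -0.001]]
contact_force: [0.0, -0.1, -3.1]
opening: 0.328
```

```bash
python3 go.py r -20 155.8
```

```text
target [505.5   1.4 155.8] yaw 48.1 now [ 590.  -111.4  265.5] 47.93
turn x -0.003 shift now-axes [109.7 138.3  27.2] tilt [-0.0007 -0.0001] F [ 0.  -0.1 -3.1]
shift in target axes [109.7 138.2  27.5] probe axis per mm [ 0.    -0.676  0.737]
```

Call:
play_rows(plan=[0,25,5,0,0,0,0,45,9,0,0,0,0,43,9,0,0,0,10,25,4.5,0,0,0,35,0,0,0,0,0,40,0,0,0,0,0,24,0,0,0,0,0,0,0,0,0,0,0])

```text
clock: 8.2
ee_pos: [503.1, 2.6, 153.8]
tool_rot: [[-0.007, -0.741, 0.671], [0.001, 0.671, 0.741], [-1.0, 0.006, -0.004]]
contact_force: [-0.5, -0.6, -2.7]
opening: 0.326
```

Call:
play_rows(plan=[0,0,0,-0.003,0,0,0,0,0,0,0,0])

```text
clock: 8.4
ee_pos: [507.8, 2.3, 158.5]
tool_rot: [[0.003, -0.745, 0.668], [-0.0, 0.668, 0.745], [-1.0, -0.002, 0.002]]
contact_force: [-0.6, -0.9, -2.4]
opening: 0.321
```

```bash
python3 go.py r -20 155.8; python3 met.py w4
```

```text
target [505.5   1.4 155.8] yaw 48.1 now [507.8   2.3 158.5] 48.12
turn x 0.0 shift now-axes [ 2.7  1.1 -2.2] tilt [ 0.0029 -0.0003] F [-0.6 -0.9 -2.4]
shift in target axes [ 2.7  1.1 -2.2] probe axis per mm [ 0.    -0.676  0.737]
[507.8   2.3 158.5] [[0.003, -0.745, 0.668], [-0.0, 0.668, 0.745], [-1.0, -0.002, 0.002]]
top 368 [660.3  46.9] [ 25.3 106.8] 89.3 [618.6  46.  114.9]
1633 [530.1 556.7 589.8 608.9]
530 28 y 30.5 31.1 z 107.7 topy 30.7
554 25 y 9.8 13.7 z 92.5 topy 11.0
560 34 y 7.4 11.6 z 91.6 topy 8.4
566 62 y 5.3 12.2 z 92.7 topy 6.9
572 99 y 3.6 21.5 z 95.2 topy 18.8
578 378 y 3.2 23.2 z 102.5 topy 7.5
584 198 y 3.0 23.9 z 102.1 topy 8.3
590 183 y 2.2 24.3 z 101.9 topy 10.1
596 135 y 9.0 25.0 z 101.3 topy 14.0
602 451 y 14.9 34.9 z 107.9 topy 31.3
608 40 y 20.1 32.1 z 103.7 topy 25.7
17 165 yz [14.   1.5] [34.2 58.6] 1.8 x 18.7
19 2512 yz [-2.   0.1] [54.9 54.9] 42.8 x 20.1
21 780 yz [-2.1  0.4] [55.7 55.4] 42.4 x 21.4
23 87 yz [18.   0.1] [75.2 36.9] 88.2 x 23.7
25 64 yz [17.7 -1.9] [74.6 36.2] 86.1 x 26.0
body 5232 yz [-8.2  7.8] [55.7 76.9] 41.6 x 21.1
```

View pics/w4.png

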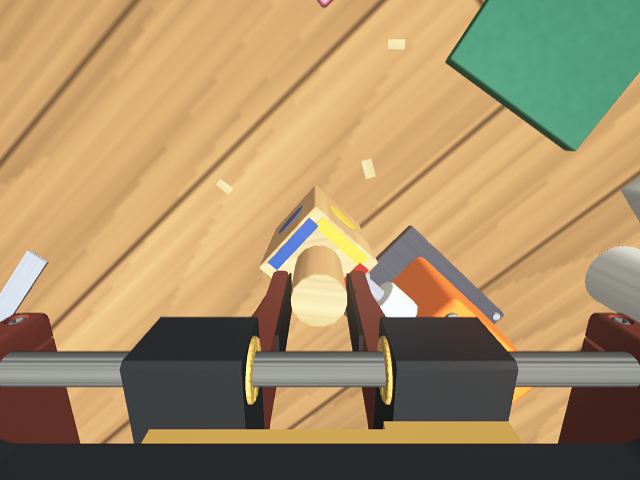

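The wrist view shows the blank short of the probe, with the barrel at (392,298) and the red side towards it. The arm is still ringing by about 2 mm, so I'll let it settle.

Call:
play_rows(plan=[0,0,0,0,0,0,0,0,0,0,0,0,0,0,0,0,0,0,0,0,0,0,0,0])

```text
clock: 8.85
ee_pos: [506.3, 2.9, 157.2]
tool_rot: [[0.0, -0.745, 0.667], [0.0, 0.667, 0.745], [-1.0, -0.0, 0.0]]
contact_force: [-0.4, -0.6, -2.7]
opening: 0.325
```

```bash
python3 go.py r -20 155.8; python3 go.py r 13.5 155.8
```

```text
target [505.5   1.4 155.8] yaw 48.1 now [506.3   2.9 157.2] 48.19
turn x 0.002 shift now-axes [ 1.4 -0.4 -1.7] tilt [0.0004 0.0001] F [-0.4 -0.6 -2.7]
shift in target axes [ 1.4 -0.4 -1.7] probe axis per mm [ 0.    -0.676  0.737]
target [538.8   4.6 155.8] yaw 48.1 now [506.3   2.9 157.2] 48.19
turn x 0.002 shift now-axes [  1.4 -23.1  22.9] tilt [0.0004 0.0001] F [-0.4 -0.6 -2.7]
shift in target axes [  1.4 -23.1  23. ] probe axis per mm [ 0.    -0.676  0.737]
```

Call:
play_rows(plan=[1.4,-0.4,-1.7,0,0,0,0,-4,4.4,0,0,0,0,-4,4.4,0,0,0,0,-4,4.4,0,0,0,0,-3,3.3,0,0,0,0,-3,3.2,0,0,0,0,-2.5,2.7,0,0,0,0,-2,2.2,0,0,0])

```text
clock: 9.65
ee_pos: [538.1, 4.5, 155.3]
tool_rot: [[-0.002, -0.745, 0.667], [-0.0, 0.667, 0.745], [-1.0, 0.001, -0.001]]
contact_force: [-2.7, -1.8, -1.6]
opening: 0.323
```

Call:
play_rows(plan=[0,0,0,0,0,0,0,0,0,0,0,0,0,0,0,0,0,0])

```text
clock: 9.95
ee_pos: [538.0, 4.6, 155.4]
tool_rot: [[-0.001, -0.745, 0.667], [-0.0, 0.667, 0.745], [-1.0, 0.001, -0.001]]
contact_force: [-2.5, -2.2, -3.6]
opening: 0.325
```

```bash
python3 go.py r 13.5 155.8
python3 - <<'E'
from h import *
c=snap('scene','s1'); d=snap('side','d1')
z=lambda c,u0,v0,w,h,s:cv2.resize(c['img'][v0:v0+h,u0:u0+w,::-1],None,fx=s,fy=s,interpolation=cv2.INTER_CUBIC)
cv2.imwrite('pics/press1.png',np.hstack([z(c,290,180,100,120,4),z(d,250,190,100,120,4)]))
E
```

```text
target [538.8   4.6 155.8] yaw 48.1 now [538.    4.6 155.4] 48.19
turn x 0.002 shift now-axes [-0.4 -0.6  0.6] tilt [-0.0009 -0.    ] F [-2.5 -2.2 -3.6]
shift in target axes [-0.4 -0.6  0.6] probe axis per mm [ 0.    -0.676  0.737]
```

View pics/press1.png

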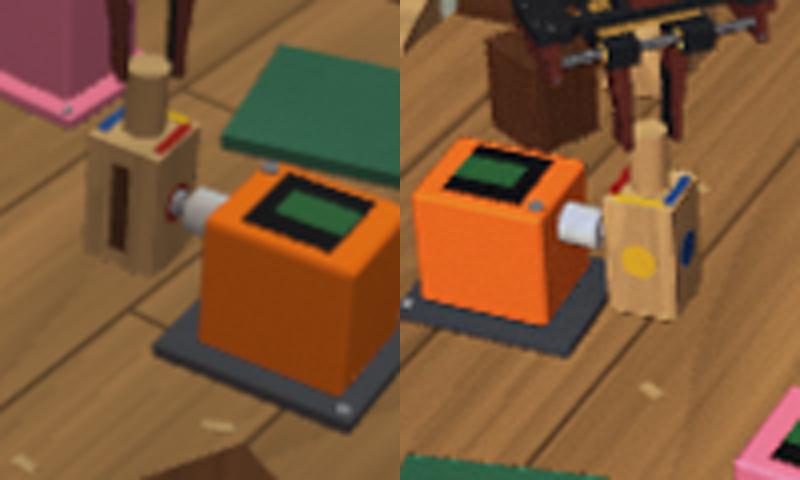

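The crops show the red side square on the probe tip, with the tip inside the dot and a small gap left to the barrel. I'll check depth and grip height from the point clouds.

```bash
cat > pr.py <<'E'
from h import *
import sys
A=np.radians(5.6); ex=np.array([np.cos(A),np.sin(A),0]); ey=np.array([-ex[1],ex[0],0])
for t in sys.argv[1:]:
    c=load(t); P=cloud(c); i=c['img'].astype(int); r,g,b=np.moveaxis(i,-1,0)
    ok=(c['depth']>0)&(np.hypot(P[...,0]-550,P[...,1]-5)<75)
    q=P-np.array([554.5,4.9,85]); X=np.stack([q@ex,q@ey,q[...,2]],-1)
    def S(m,n):
        s=X[m&ok]; 
        if len(s)>4: print(t,n,len(s),'along',np.percentile(s[:,0],[3,50,97]).round(1),'lat',np.percentile(s[:,1],[3,50,97]).round(1),'z',np.percentile(s[:,2],[3,50,97]).round(1))
    grey=(abs(r-b)<30)&(abs(r-g)<20)&(r>90)&(X[...,2]<25)&(X[...,2]>-25)
    S(grey&(X[...,0]>0),'barrel/probe')
    wood=(r>b+25)&(r<g*1.5)&(r>90)
    S(wood&(abs(X[...,2]-50)<5)&(X[...,0]<25),'shoulder'); S(wood&(X[...,2]>56)&(X[...,0]<25),'tenon')
    S((abs(X[...,2]-10)<25)&wood&(X[...,0]<25),'body')
    S((X[...,2]>40)&(r<110)&(b<60)&(X[...,2]<140),'finger')
    S((r>1.8*g)&(r>90)&(abs(X[...,2])<20)&(X[...,0]<20)&(g<90),'red')
E
python3 pr.py s1 d1
python3 - <<'E'
from h import *
# project expected points
for t in('s1','d1'):
    c=load(t);M=np.linalg.inv(T(c))
    for n,p in dict(tip=(551,1,85),shoulder=(538,4,135),fingertip=(538,4,138),tenontop=(538,4,185)).items():
        q=M@np.r_[p,1]; print(t,n,(c['cx']+c['fx']*q[0]/-q[2]).round(),(c['cy']-c['fy']*q[1]/-q[2]).round())
E
```

```text
s1 barrel/probe 79 along [11.  31.4 43.1] lat [-22.6 -12.1   2.3] z [-3.8  7.8 13.3]
s1 shoulder 110 along [-40.  -11.1   5.5] lat [-33.6 -18.6  19.9] z [45.1 47.6 54.4]
s1 tenon 274 along [-49.6 -10.5  16. ] lat [-38.8 -13.6  33.7] z [ 58.5  95.1 292.8]
s1 body 292 along [-44.9  -2.5  11.6] lat [-34.3 -29.8  18. ] z [-13.   13.1  34.2]
s1 finger 315 along [-39.7  -8.1   9.1] lat [-28.2 -13.8   9.5] z [ 41.6  92.1 136.5]
d1 barrel/probe 98 along [23.5 37.6 53.4] lat [-1.8 11.9 19.2] z [-10.4   5.4  13.8]
d1 shoulder 93 along [-44.5 -24.6   4.8] lat [-19.4  20.2  34.9] z [45.2 47.8 53.8]
d1 tenon 331 along [-53.4 -20.5  15. ] lat [-5.4 15.8 44.6] z [ 57.8 181.1 295.2]
d1 body 299 along [-46.8 -24.9   8.2] lat [-17.7  29.7  35.5] z [-13.2  12.8  33.6]
d1 finger 158 along [-44.3 -21.5   6.9] lat [-11.6   8.3  28.9] z [ 44.4 115.1 138.4]
s1 tip 329.0 228.0
s1 shoulder 327.0 210.0
s1 fingertip 327.0 209.0
s1 tenontop 327.0 194.0
d1 tip 309.0 247.0
d1 shoulder 312.0 235.0
d1 fingertip 312.0 234.0
d1 tenontop 312.0 221.0
```

Call:
play_rows(plan=[0,-1.2,1.2,0,0,0,0,-0.8,0.9,0,0,0,0,0,0,0,0,0,0,0,0,0,0,0])

```text
clock: 10.45
ee_pos: [541.4, 5.0, 155.6]
tool_rot: [[-0.0, -0.745, 0.667], [0.0, 0.667, 0.745], [-1.0, 0.0, -0.0]]
contact_force: [-3.1, -2.0, -2.9]
opening: 0.324
```

```bash
python3 go.py r 13.5 155.8
python3 - <<'E'
from h import *
F=[]
for k in range(6): snap('side','tmp'); F.append(get_obs()['contact_force'])
print(np.mean(F,0),np.std(F,0))
E
```

```text
target [538.8   4.6 155.8] yaw 48.1 now [541.4   5.  155.6] 48.19
turn x 0.002 shift now-axes [-0.2  1.7 -2. ] tilt [-0.0001  0.0001] F [-3.1 -2.  -2.9]
shift in target axes [-0.2  1.7 -2. ] probe axis per mm [ 0.    -0.676  0.737]
[-3.21519375 -2.12126199 -2.83112551] [0.3408454  0.4635084  0.45144689]
```

Run:
```python
from h import *
c=snap('scene','s2'); d=load('tmp'); c0=load('scene0')
z=lambda c,u0,v0,w,h,s:cv2.resize(c['img'][v0:v0+h,u0:u0+w,::-1],None,fx=s,fy=s,interpolation=cv2.INTER_CUBIC)
cv2.imwrite('pics/press2.png',np.hstack([z(c,305,205,50,50,8),z(c0,305,205,50,50,8)]))
```

```text
(no output)
```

View pics/press2.png

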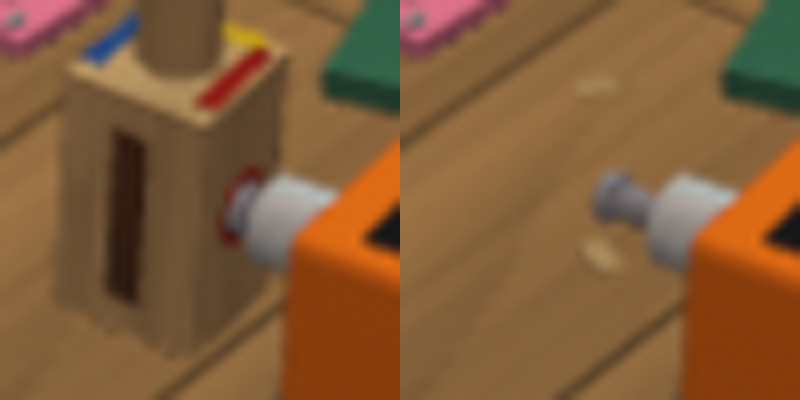

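The tip disc sits centred in the red dot. Its stand-out shrank from 52 px to about 23 px, which makes the probe about 14 mm in. I'll dwell, then back off.

Call:
play_rows(plan=[0,0,0,0,0,0,0,0,0,0,0,0,0,0,0,0,0,0,0,0,0,0,0,0,0,0,0,0,0,0,0,0,0,0,0,0,0,0,0,0,0,0,0,0,0,0,0,0])

```text
clock: 11.6
ee_pos: [541.4, 4.9, 155.6]
tool_rot: [[-0.0, -0.745, 0.667], [0.0, 0.667, 0.745], [-1.0, 0.0, 0.0]]
contact_force: [-3.8, -1.2, -3.1]
opening: 0.326
```

Call:
play_rows(plan=[0,2,-2.2,0,0,0,0,5,-5.5,0,0,0,0,9,-9.8,0,0,0,0,9,-9.8,0,0,0,0,5,-5.4,0,0,0,0,0,0,0.05,0,0,0,0,0,0.1,0,0,0,0,0,0.14,0,0])

```text
clock: 12.4
ee_pos: [497.3, 0.6, 156.1]
tool_rot: [[0.002, -0.519, 0.855], [0.0, 0.855, 0.519], [-1.0, -0.001, 0.002]]
contact_force: [0.6, -0.9, -2.1]
opening: 0.325
```

Call:
play_rows(plan=[0,0,0,0.15,0,0,0,0,0,0.15,0,0,0,0,0,0.15,0,0,0,0,0,0.15,0,0,0,0,0,0.15,0,0,0,0,0,0.15,0,0,0,0,0,0.15,0,0,0,0,0,0.13,0,0])

```text
clock: 13.2
ee_pos: [497.4, 0.6, 156.0]
tool_rot: [[0.002, 0.593, 0.805], [0.0, 0.805, -0.593], [-1.0, 0.001, 0.001]]
contact_force: [-0.4, -0.1, -2.0]
opening: 0.319
```

Call:
play_rows(plan=[0,0,0,0.07,0,0,0,0,0,0.033,0,0,0,0,0,0,0,0,0,0,0,0,0,0])

```text
clock: 13.6
ee_pos: [497.3, 0.6, 155.9]
tool_rot: [[0.001, 0.668, 0.744], [0.0, 0.744, -0.668], [-1.0, 0.001, 0.001]]
contact_force: [0.4, -0.0, -2.8]
opening: 0.325
```

```bash
python3 go.py y -28 155.8; python3 go.py y 15.5 155.8;  python3 met.py w5|tail -7
```

```text
target [499.9   0.7 155.8] yaw -41.9 now [497.3   0.6 155.9] -41.89
turn x 0.0 shift now-axes [0.1 1.8 1.8] tilt [0.0009 0.0001] F [ 0.4 -0.  -2.8]
shift in target axes [0.1 1.8 1.8] probe axis per mm [0.    0.737 0.676]
target [543.2   4.9 155.8] yaw -41.9 now [497.3   0.6 155.9] -41.89
turn x 0.0 shift now-axes [ 0.1 33.9 31.2] tilt [0.0009 0.0001] F [ 0.4 -0.  -2.8]
shift in target axes [ 0.1 33.9 31.2] probe axis per mm [0.    0.737 0.676]
608 450 y -15.8 30.6 z 108.0 topy 6.4
17 147 yz [11.4  1.1] [37.7 58.2] 11.4 x 18.7
19 2435 yz [-0.7 -0.8] [55.8 54.4] 43.3 x 20.2
21 885 yz [-1.1 -0.6] [55.8 55.6] 42.5 x 21.5
23 93 yz [ 0.3 -0.5] [53.6 53.9] 42.5 x 23.7
25 66 yz [19.1 -0.2] [74.  35.7] 88.7 x 26.0
body 5260 yz [-0.6 -0.9] [56.4 56.6] 42.9 x 21.2
```

Call:
play_rows(plan=[0,3.4,3.6,0,0,0,0,6,5.5,0,0,0,0,6,5.5,0,0,0,0,5,4.6,0,0,0,0,4,3.7,0,0,0,0,3.5,3.2,0,0,0,0,3,2.8,0,0,0,0,2.4,2.3,0,0,0])

```text
clock: 14.45
ee_pos: [541.9, 4.8, 155.2]
tool_rot: [[-0.002, 0.668, 0.744], [0.001, 0.744, -0.668], [-1.0, -0.001, -0.002]]
contact_force: [-2.8, 2.0, -1.8]
opening: 0.323
```

Call:
play_rows(plan=[0,0,0,0,0,0,0,0,0,0,0,0,0,0,0,0,0,0])

```text
clock: 14.75
ee_pos: [542.0, 4.6, 155.3]
tool_rot: [[-0.001, 0.668, 0.744], [0.0, 0.744, -0.668], [-1.0, -0.0, -0.001]]
contact_force: [-2.2, 1.1, -2.4]
opening: 0.323
```

```bash
python3 go.py y 15.5 155.8
python3 - <<'E'
from h import *
c=snap('scene','s3'); d=snap('side','d3'); d0=load('side0')
z=lambda c,u0,v0,w,h,s:cv2.resize(c['img'][v0:v0+h,u0:u0+w,::-1],None,fx=s,fy=s,interpolation=cv2.INTER_CUBIC)
cv2.imwrite('pics/press3.png',np.hstack([z(c,305,205,50,70,8),z(d,285,220,50,70,8)]))
E
```

```text
target [543.2   4.9 155.8] yaw -41.9 now [542.    4.6 155.3] -41.94
turn x -0.001 shift now-axes [-0.5  1.   0.6] tilt [-0.0011  0.0003] F [-2.2  1.1 -2.4]
shift in target axes [-0.5  1.   0.6] probe axis per mm [0.    0.737 0.676]
```

View pics/press3.png

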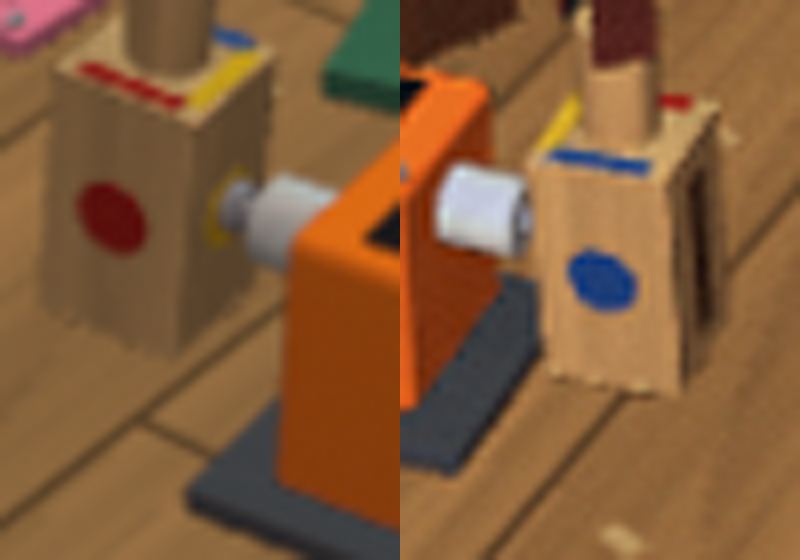

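Run:
```python
from h import *
for t in('s2','s3'):
    c=load(t); i=c['img'][224:238,328:340].astype(int)
    print(t); 
    for v,row in enumerate(i): print(224+v,' '.join('%3d,%3d,%3d'%tuple(p) for p in row))
# predicted ellipse extents of dot & disc for ideal pose: face centre at tip + d*ex
A=np.radians(5.6);ex=np.array([np.cos(A),np.sin(A),0]);ey=np.array([-ex[1],ex[0],0]);ez=np.array([0,0,1.])
c=load('s3');M=np.linalg.inv(T(c))
def pj(p): q=M@np.r_[p,1]; return np.array([c['cx']-c['fx']*q[0]/q[2],c['cy']+c['fy']*q[1]/q[2]])
th=np.linspace(0,2*np.pi,60)
for d in(0,11,14):
  for r in(9,14):
    E=np.array([pj(np.array([554.5,4.9,85])+d*ex+r*np.cos(a)*ey+r*np.sin(a)*ez) for a in th]); print(d,r,E.min(0).round(1),E.max(0).round(1))
```

```text
s2
224 110, 82, 53 108, 80, 52 101, 75, 49  95, 71, 46  92, 69, 45  90, 67, 43  88, 66, 42  90, 67, 43  91, 68, 43  92, 69, 44  94, 70, 45  87, 64, 41
225 110, 82, 53 107, 80, 52  99, 74, 48  95, 71, 47  93, 70, 46  90, 67, 43  89, 66, 43  92, 63, 40  93, 60, 39  91, 63, 41  93, 69, 44 104, 77, 49
226 110, 82, 53 107, 80, 52  97, 72, 47  92, 69, 45  92, 69, 45  90, 67, 43  91, 62, 40  92, 46, 31  90, 29, 21  87, 45, 29  92, 66, 42 111, 91, 68
227 110, 83, 53 107, 80, 52  96, 71, 45  93, 70, 45  93, 70, 46  93, 65, 43  98, 51, 37  90, 43, 41  89, 55, 55  87, 49, 43 109, 90, 76 142,136,123
228 110, 82, 53 108, 81, 53  96, 72, 47  93, 69, 45  92, 69, 44  99, 56, 37 106, 60, 56 110, 86, 86 110, 96, 98 109, 91, 89 147,138,129 171,171,162
229 110, 82, 53 111, 82, 54  97, 73, 47  92, 69, 44  93, 70, 46  98, 47, 32 112, 85, 85 121,113,114 107,103,105 135,129,126 164,156,150 172,167,159
230 109, 81, 52 110, 82, 53  97, 72, 46  93, 69, 45  92, 67, 43  94, 56, 48 110, 94, 95 108,101,101 119,112,111 150,143,138 162,155,149 168,160,153
231 109, 82, 53 110, 82, 53  97, 72, 47  93, 70, 45  91, 57, 
[... 2548 characters left out ...]
3, 79, 66 113,106, 99 122,116,111 126,120,116 132,126,121
235  98, 73, 47  89, 66, 43  91, 68, 37  98, 73, 25 101, 75, 23  94, 70, 34  88, 66, 41  92, 76, 60 103, 95, 89 110,104,101 118,112,107 123,118,113
236  99, 74, 47  90, 67, 44  90, 67, 44  91, 68, 39  89, 67, 41  88, 66, 42  88, 66, 43  89, 71, 53  91, 83, 76  95, 91, 87 103, 98, 94 111,105,100
237  98, 73, 47  90, 67, 44  90, 68, 44  89, 67, 44  89, 66, 43  89, 66, 44  88, 66, 43  90, 67, 44  87, 74, 62  90, 81, 72  93, 86, 80  96, 91, 87
0 9 [329.4 224.4] [332.8 230.7]
0 14 [328.4 222.6] [333.8 232.4]
11 9 [332.9 225.7] [336.3 232. ]
11 14 [331.9 223.9] [337.2 233.7]
14 9 [333.8 226. ] [337.3 232.3]
14 14 [332.9 224.3] [338.2 234.1]
```

```bash
cat > fit.py <<'E'
from h import *
import sys
A=np.radians(5.6); ex=np.array([np.cos(A),np.sin(A),0]); ey=np.array([-ex[1],ex[0],0]); TIP=np.array([554.5,4.9,85])
def plane(s,a):  # coord a = k0 + k1*other + ...
    o=[k for k in range(3) if k!=a]; 
    for _ in range(4):
        m=s.mean(0); G=np.c_[np.ones(len(s)),s[:,o]-m[o]]; k=np.linalg.lstsq(G,s[:,a],rcond=None)[0]; e=s[:,a]-G@k; s=s[abs(e)<2.5*max(e.std(),.3)]
    return len(s),'at',m.round(1),'slopes deg',dict(zip(['XYZ'[j] for j in o],np.degrees(k[1:]).round(1))),'sd',e.std().round(2)
for t in sys.argv[1:]:
    c=load(t);P=cloud(c);q=P-TIP;X=np.stack([q@ex,q@ey,q[...,2]],-1)
    i=c['img'].astype(int);r,g,b=np.moveaxis(i,-1,0); sg=-1 if t[0]=='s' else 1
    ok=c['depth']>0
    def S(m,a,n):
        s=X[m&ok]; print(t,n,*plane(s,a)) if len(s)>20 else print(t,n,len(s))
    of=8
    S((abs(X[...,1]-sg*(45+of))<12)&(X[...,0]>58)&(X[...,0]<150)&(X[...,2]>-65)&(X[...,2]<22)&(r>2*b)&(r>90)&(r>g*1.6),1,'case side')
    S((abs(X[...,1]-sg*(28+of))<12)&(X[...,0]>-45)&(X[...,0]<18)&(X[...,2]>-44)&(X[...,2]<44),1,'blank side')
    S((abs(X[...,2]-49)<5)&(X[...,0]>-50)&(X[...,0]<20)&(abs(X[...,1]-sg*of)<32),2,'shoulder')
E
python3 fit.py s1 s2 d1 s3 d3
python3 - <<'E'
from h import *
from fit import plane
for t in('w3','w4','w5'):
    c=load(t);P=cloud(c);Q=(P-c['ee'])@c['R'];m=(c['depth']>0)&(Q[...,0]>18.5)&(Q[...,0]<23)&(np.hypot(Q[...,1]+1.5,Q[...,2])<36)
    print(t,*plane(Q[m],0))
    # body faces visible: toward +y: rotate 45
    s=Q[(c['depth']>0)&(Q[...,0]>25)&(Q[...,0]<115)&(np.hypot(Q[...,1],Q[...,2])<60)]
    a=np.radians(47.5); 
    for n,d in (('yellow',-1),('blue',1)):
        pass
    B=np.array([[1,0,0],[0,np.sin(a),np.cos(a)],[0,np.cos(a),-np.sin(a)]]); f=s@B.T
    for k,n in((1,'yellow'),(2,'blue')):
        h=f[abs(f[:,k]-28)<6]; print(t,n,*(plane(h,k) if len(h)>20 else [len(h)]))
E
```

```text
s1 case side 830 at [104.8 -49.3 -20.2] slopes deg {'X': np.float64(0.2), 'Z': np.float64(0.2)} sd 1.91
s1 blank side 479 at [-15.9 -30.8   1.4] slopes deg {'X': np.float64(0.5), 'Z': np.float64(-0.4)} sd 2.23
s1 shoulder 164 at [-13.6 -12.4  47.1] slopes deg {'X': np.float64(-1.1), 'Y': np.float64(1.4)} sd 1.69
s2 case side 841 at [104.8 -49.1 -20.2] slopes deg {'X': np.float64(0.4), 'Z': np.float64(0.1)} sd 1.75
s2 blank side 483 at [-13.6 -29.9   0.9] slopes deg {'X': np.float64(0.9), 'Z': np.float64(-1.1)} sd 1.92
s2 shoulder 165 at [-10.5 -12.   47.2] slopes deg {'X': np.float64(-1.3), 'Y': np.float64(0.5)} sd 1.63
d1 case side 579 at [103.4  46.  -21.1] slopes deg {'X': np.float64(-0.1), 'Z': np.float64(-0.6)} sd 2.39
d1 blank side 396 at [-18.1  30.3   1.4] slopes deg {'X': np.float64(0.2), 'Z': np.float64(-0.6)} sd 2.58
d1 shoulder 134 at [-23.2  13.1  47.6] slopes deg {'X': np.float64(0.1), 'Y': np.float64(0.5)} sd 2.08
s3 case side 826 at [104.7 -49.2 -20.7] slopes deg {'X': np.float64(0.2), 'Z': np.float64(0.2)} sd 1.88
s3 blank side 492 at [-16.3 -33.6   0.9] slopes deg {
[... 642 characters left out ...]
loat64(-0.2)} sd 0.23
w3 blue 865 at [61.7  0.1 26.4] slopes deg {'X': np.float64(0.1), 'Y': np.float64(-0.1)} sd 0.23
w4 3270 at [20.3 10.7  0.3] slopes deg {'Y': np.float64(-0.0), 'Z': np.float64(0.3)} sd 0.76
w4 yellow 1005 at [61.9 26.2 -0. ] slopes deg {'X': np.float64(-0.3), 'Z': np.float64(-0.2)} sd 0.23
w4 blue 890 at [61.7  0.2 26.2] slopes deg {'X': np.float64(0.3), 'Y': np.float64(-0.1)} sd 0.23
w5 3283 at [20.4 11.5 -0.2] slopes deg {'Y': np.float64(-0.3), 'Z': np.float64(0.5)} sd 0.78
w5 yellow 1003 at [61.7 26.4  1.5] slopes deg {'X': np.float64(-0.2), 'Z': np.float64(-0.1)} sd 0.23
w5 blue 903 at [62.   0.5 27.7] slopes deg {'X': np.float64(0.5), 'Y': np.float64(-0.2)} sd 0.23
```

Call:
play_rows(plan=[0,1,0.9,0,0,0,0,0.9,0.8,0,0,0,0,0,0,0,0,0,0,0,0,0,0,0,0,0,0,0,0,0,0,0,0,0,0,0,0,0,0,0,0,0,0,0,0,0,0,0])

```text
clock: 15.65
ee_pos: [545.2, 4.8, 155.5]
tool_rot: [[-0.0, 0.668, 0.744], [0.0, 0.744, -0.668], [-1.0, 0.0, -0.0]]
contact_force: [-3.4, 0.9, -3.0]
opening: 0.324
```

```bash
python3 go.py y 15.5 155.8
python3 - <<'E'
from h import *
snap('scene','s4');snap('side','d4')
E
python3 fit.py s4 d4; python3 pr.py s1 s2 s3 s4 | grep -v finger
```

```text
target [543.2   4.9 155.8] yaw -41.9 now [545.2   4.8 155.5] -41.94
turn x -0.001 shift now-axes [-0.3 -1.2 -1.6] tilt [-0.0001  0.0002] F [-3.4  0.9 -3. ]
shift in target axes [-0.3 -1.2 -1.6] probe axis per mm [0.    0.737 0.676]
s4 case side 838 at [104.4 -49.3 -20.5] slopes deg {'X': np.float64(0.1), 'Z': np.float64(0.4)} sd 1.81
s4 blank side 494 at [-14.3 -33.9   1.2] slopes deg {'X': np.float64(0.8), 'Z': np.float64(1.4)} sd 2.12
s4 shoulder 177 at [-10.2 -15.9  47.2] slopes deg {'X': np.float64(-1.1), 'Y': np.float64(-0.9)} sd 1.71
d4 case side 591 at [103.4  46.1 -20.5] slopes deg {'X': np.float64(-0.2), 'Z': np.float64(-0.3)} sd 2.42
d4 blank side 320 at [-16.3  27.5   2.6] slopes deg {'X': np.float64(0.2), 'Z': np.float64(0.8)} sd 1.96
d4 shoulder 138 at [-20.3   9.2  47.2] slopes deg {'X': np.float64(-1.5), 'Y': np.float64(-1.0)} sd 2.02
s1 barrel/probe 79 along [11.  31.4 43.1] lat [-22.6 -12.1   2.3] z [-3.8  7.8 13.3]
s1 shoulder 110 along [-40.  -11.1   5.5] lat [-33.6 -18.6  19.9] z [45.1 47.6 54.4]
s1 tenon 274 along [-49.6 -10.5  16. ] lat [-38.8 -13.6  33.7] z [ 5
[... 581 characters left out ...]
.6  16.1] z [45.1 47.3 54.1]
s3 tenon 171 along [-52.3 -13.   21.7] lat [-37.3 -16.5   2.1] z [ 56.4  80.5 294.9]
s3 body 287 along [-43.5  -0.9  11. ] lat [-37.2 -32.3  16.2] z [-13.4  15.   33.9]
s3 red 33 along [-31.2 -20.6  -6.6] lat [-38.3 -34.6 -30.8] z [-14.1  -4.7  11.4]
s4 barrel/probe 78 along [12.4 32.6 44. ] lat [-21.2 -11.1   1.8] z [-5.7  6.8 14.7]
s4 shoulder 126 along [-40.9  -4.3  13.2] lat [-34.6 -16.7  10.9] z [45.3 47.5 53.8]
s4 tenon 170 along [-53.7 -10.6  18.8] lat [-38.6 -16.2   0.9] z [ 56.4  79.8 294.1]
s4 body 287 along [-41.7   0.3  13.5] lat [-37.1 -32.5  15.8] z [-12.6  14.1  34. ]
s4 red 43 along [-30.  -16.9  -4.8] lat [-40.1 -34.7 -30.9] z [-13.   -2.   10.7]
```

Call:
play_rows(plan=[0,0,0,0,0,0,0,0,0,0,0,0,0,0,0,0,0,0,0,0,0,0,0,0,0,0,0,0,0,0,0,0,0,0,0,0,0,0,0,0,0,0,0,0,0,0,0,0])

```text
clock: 16.55
ee_pos: [545.2, 4.8, 155.6]
tool_rot: [[-0.0, 0.668, 0.744], [0.0, 0.744, -0.668], [-1.0, 0.0, -0.0]]
contact_force: [-2.4, 0.9, -2.9]
opening: 0.32
```

Call:
play_rows(plan=[0,-2.2,-2,0,0,0,0,-5.5,-5,0,0,0,0,-9.8,-9,0,0,0,0,-9.8,-9,0,0,0,0,-5.4,-5,0,0,0,0,0,0,0.05,0,0,0,0,0,0.1,0,0,0,0,0,0.14,0,0])

```text
clock: 17.35
ee_pos: [501.2, 0.2, 156.1]
tool_rot: [[0.002, 0.856, 0.518], [-0.0, 0.518, -0.856], [-1.0, 0.001, 0.001]]
contact_force: [-0.0, 0.2, -2.4]
opening: 0.319
```

Call:
play_rows(plan=[0,0,0,0.15,0,0,0,0,0,0.15,0,0,0,0,0,0.15,0,0,0,0,0,0.15,0,0,0,0,0,0.15,0,0,0,0,0,0.15,0,0,0,0,0,0.15,0,0,0,0,0,0.13,0,0])

```text
clock: 18.15
ee_pos: [501.3, 0.2, 156.0]
tool_rot: [[0.002, 0.804, -0.595], [-0.0, -0.595, -0.804], [-1.0, 0.002, -0.001]]
contact_force: [-0.3, -1.2, -2.0]
opening: 0.322
```

Call:
play_rows(plan=[0,0,0,0.07,0,0,0,0,0,0.03,0,0,0,0,0,0,0,0,0,0,0,0,0,0])

```text
clock: 18.55
ee_pos: [501.2, 0.3, 155.9]
tool_rot: [[0.001, 0.745, -0.667], [-0.0, -0.667, -0.745], [-1.0, 0.001, -0.001]]
contact_force: [0.2, 0.1, -2.4]
opening: 0.323
```

```bash
cat > held.py <<'E'
from h import *
from fit import plane
import sys
c=snap('wrist',sys.argv[1]);P=cloud(c);Q=(P-c['ee'])@c['R']
s=Q[(c['depth']>0)&(Q[...,0]>25)&(Q[...,0]<115)&(np.hypot(Q[...,1],Q[...,2])<60)]
a=np.radians(47.5);B=np.array([[1,0,0],[0,np.sin(a),np.cos(a)],[0,np.cos(a),-np.sin(a)]]); f=s@B.T
for k,n in((1,'yellow'),(2,'blue')):
    h=f[abs(f[:,k]-28)<6]; print(n,*(plane(h,k) if len(h)>20 else [len(h)]))
E
python3 go.py b -28 155.8; python3 go.py b 15.5 155.8; python3 held.py w6
```

```text
target [500.   -1.7 155.8] yaw -131.9 now [5.012e+02 3.000e-01 1.559e+02] -131.85
turn x 0.001 shift now-axes [0.1 0.5 2.3] tilt [ 0.001  -0.0001] F [ 0.2  0.1 -2.4]
shift in target axes [0.1 0.5 2.3] probe axis per mm [ 0.     0.676 -0.737]
target [543.3   2.5 155.8] yaw -131.9 now [5.012e+02 3.000e-01 1.559e+02] -131.85
turn x 0.001 shift now-axes [  0.1  29.9 -29.8] tilt [ 0.001  -0.0001] F [ 0.2  0.1 -2.4]
shift in target axes [  0.1  29.9 -29.8] probe axis per mm [ 0.     0.676 -0.737]Traceback (most recent call last):
  File "held.py", line 2, in <module>
    from fit import plane
  File "fit.py", line 10, in <module>
    c=load(t);P=cloud(c);q=P-TIP;X=np.stack([q@ex,q@ey,q[...,2]],-1)
  File "h.py", line 6, in load
    def load(tag): return pickle.load(open(f'pics/{tag}.pkl','rb'))
                                      ~~~~^^^^^^^^^^^^^^^^^^^^^^^^
FileNotFoundError: [Errno 2] No such file or directory: 'pics/w6.pkl'
```

```bash
sed -i 's/^for t in sys.argv\[1:\]:/for t in (sys.argv[1:] if __name__=="__main__" else []):/' fit.py; python3 held.py w6
```

```text
yellow 1003 at [61.9 25.   1.6] slopes deg {'X': np.float64(-0.3), 'Z': np.float64(-0.2)} sd 0.23
blue 900 at [61.8 -0.9 27.9] slopes deg {'X': np.float64(0.6), 'Y': np.float64(-0.2)} sd 0.23
```

Call:
play_rows(plan=[0,4.8,-1,0,0,0,0,5.4,-5.9,0,0,0,0,5.4,-5.9,0,0,0,0,3.4,-3.7,0,0,0,0,3.4,-3.7,0,0,0,0,3,-3.3,0,0,0,0,3,-3.3,0,0,0,0,2.5,-2.7,0,0,0])

```text
clock: 19.4
ee_pos: [543.1, 1.7, 155.2]
tool_rot: [[-0.002, 0.744, -0.668], [-0.0, -0.668, -0.744], [-1.0, -0.001, 0.001]]
contact_force: [-3.6, -1.7, -1.6]
opening: 0.321
```

Call:
play_rows(plan=[0,0,0,0,0,0,0,0,0,0,0,0,0,0,0,0,0,0])

```text
clock: 19.7
ee_pos: [543.1, 1.8, 155.3]
tool_rot: [[-0.001, 0.744, -0.668], [0.0, -0.668, -0.744], [-1.0, -0.001, 0.001]]
contact_force: [-3.3, -1.8, -3.4]
opening: 0.323
```

```bash
python3 go.py b 15.5 155.8|head -2
python3 - <<'E'
from h import *
snap('scene','s5');snap('side','d5')
z=lambda c,u0,v0,w,h,s:cv2.resize(c['img'][v0:v0+h,u0:u0+w,::-1],None,fx=s,fy=s,interpolation=cv2.INTER_CUBIC)
cv2.imwrite('pics/press5.png',np.hstack([z(load('s4'),305,205,50,70,8),z(load('s5'),305,205,50,70,8)]))
E
python3 fit.py s5 d5; python3 pr.py s5|grep body
```

```text
target [543.3   2.5 155.8] yaw -131.9 now [543.1   1.8 155.3] -131.89
turn x 0.0 shift now-axes [-0.5 -0.4 -0.7] tilt [-0.0011  0.    ] F [-3.3 -1.8 -3.4]
s5 case side 826 at [104.6 -49.3 -20.7] slopes deg {'X': np.float64(0.2), 'Z': np.float64(-0.0)} sd 1.88
s5 blank side 466 at [-15.5 -28.6   2. ] slopes deg {'X': np.float64(0.5), 'Z': np.float64(-1.5)} sd 1.85
s5 shoulder 163 at [-10.4 -11.1  47.1] slopes deg {'X': np.float64(-0.4), 'Y': np.float64(0.4)} sd 1.6
d5 case side 594 at [103.8  46.  -20.2] slopes deg {'X': np.float64(0.2), 'Z': np.float64(-0.2)} sd 2.49
d5 blank side 426 at [-17.5  33.    1.3] slopes deg {'X': np.float64(0.2), 'Z': np.float64(-2.4)} sd 2.97
d5 shoulder 150 at [-19.3  14.6  47.9] slopes deg {'X': np.float64(-1.2), 'Y': np.float64(1.8)} sd 2.54
s5 body 327 along [-42.6 -10.2  12.5] lat [-32.3 -28.5  13. ] z [-12.6  12.4  32.9]
```

View pics/press5.png

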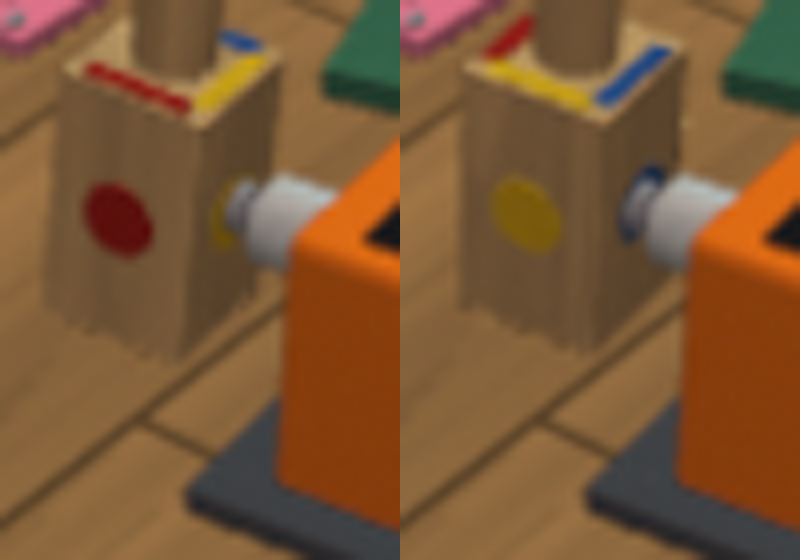

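The blue dot's middle sits about 3 mm to one side: under load the blank pivots slightly about the jaw axis. I'll back off, grip at 60 N, shift 3.2 mm sideways and press blue again.

Call:
play_rows(plan=[0,-2.5,2.7,0,0,0,0,-5,5.5,0,0,0,0,-6,6.5,0,0,0,0,2.4,2.2,0,0,0,0,0,0,0,0,0,0,0,0,0,0,0], squeeze=60)

```text
clock: 20.4
ee_pos: [525.3, -3.5, 156.1]
tool_rot: [[0.002, 0.744, -0.668], [0.0, -0.668, -0.744], [-1.0, 0.001, -0.001]]
contact_force: [0.6, -0.2, -2.4]
opening: 0.321
```

```bash
python3 held.py w7; python3 go.py b 15.5 155.8|head -2
```

```text
yellow 994 at [61.9 25.1  1.6] slopes deg {'X': np.float64(-0.3), 'Z': np.float64(-0.1)} sd 0.22
blue 855 at [59.1  1.  27.7] slopes deg {'X': np.float64(0.5), 'Y': np.float64(-0.5)} sd 0.38
target [543.3   2.5 155.8] yaw -131.9 now [525.1  -3.4 156. ] -131.91
turn x -0.0 shift now-axes [  0.2   9.6 -16.6] tilt [0.0016 0.0001] F [ 0.2 -0.2 -3.1]
```

Call:
play_rows(plan=[0,2,-2.2,0,0,0,0,2.5,-2.7,0,0,0,0,2.5,-2.7,0,0,0,0,2.5,-2.7,0,0,0,0,2.2,-2.4,0,0,0,0,1.5,-1.7,0,0,0,0,0,0,0,0,0,0,0,0,0,0,0])

```text
clock: 21.25
ee_pos: [543.2, -1.5, 155.3]
tool_rot: [[-0.001, 0.744, -0.668], [-0.0, -0.668, -0.744], [-1.0, -0.001, 0.001]]
contact_force: [-3.5, -2.2, -3.1]
opening: 0.322
```

```bash
python3 go.py b 15.5 155.8|head -2
python3 - <<'E'
from h import *
snap('scene','s6');snap('side','d6')
E
python3 fit.py s6 d6; python3 pr.py s6|grep body
```

```text
target [543.3   2.5 155.8] yaw -131.9 now [543.2  -1.5 155.3] -131.89
turn x 0.0 shift now-axes [-0.5 -2.6 -3.1] tilt [-0.001 -0.   ] F [-3.5 -2.2 -3.1]
s6 case side 835 at [105.  -49.2 -21.3] slopes deg {'X': np.float64(-0.0), 'Z': np.float64(0.3)} sd 1.79
s6 blank side 481 at [-13.9 -32.4   0.5] slopes deg {'X': np.float64(0.5), 'Z': np.float64(-1.1)} sd 1.98
s6 shoulder 174 at [-10.5 -14.1  46.9] slopes deg {'X': np.float64(-1.0), 'Y': np.float64(0.4)} sd 1.78
d6 case side 585 at [103.8  46.4 -20.5] slopes deg {'X': np.float64(-0.0), 'Z': np.float64(0.0)} sd 2.6
d6 blank side 393 at [-17.3  28.9   0.3] slopes deg {'X': np.float64(-0.0), 'Z': np.float64(-0.4)} sd 2.29
d6 shoulder 137 at [-20.2  10.6  47.4] slopes deg {'X': np.float64(-0.3), 'Y': np.float64(-0.0)} sd 1.88
s6 body 331 along [-40.9  -7.6  13. ] lat [-36.6 -32.1  14.6] z [-13.4  13.   33.6]
```

Call:
play_rows(plan=[0,0,0,0,0,0,0,0,0,0,0,0,0,0,0,0,0,0,0,0,0,0,0,0,0,0,0,0,0,0,0,0,0,0,0,0,0,0,0,0,0,0,0,0,0,0,0,0])

```text
clock: 22.15
ee_pos: [543.6, -1.5, 155.6]
tool_rot: [[-0.0, 0.744, -0.668], [0.0, -0.668, -0.744], [-1.0, -0.0, -0.0]]
contact_force: [-2.9, -2.2, -3.0]
opening: 0.319
```

Blue is now centred to within about 0.5 mm, 13 mm in, and has been held for over a second. I'll back off, lift and head for the board.

Call:
play_rows(plan=[0,0,0,0,0,0,0,0,0,0,0,0,0,-2,2.2,0,0,0,0,-5.4,5.8,0,0,0,0,-10,11,0,0,0,0,-10,11,0,0,0,-10,-3,3.2,0,0,0,-30,0,0,0,0,0])

```text
clock: 22.95
ee_pos: [496.9, -5.3, 194.8]
tool_rot: [[-0.003, 0.744, -0.668], [0.002, -0.668, -0.744], [-1.0, -0.003, 0.001]]
contact_force: [0.2, -0.7, -1.6]
opening: 0.317
```

Call:
play_rows(plan=[-40,0,0,-0.05,0,0,-40,0,0,-0.09,0,0,-10,0,0,-0.05,0,0,0,0,0,0,0,0])

```text
clock: 23.35
ee_pos: [501.8, -5.9, 289.3]
tool_rot: [[0.009, 0.857, -0.515], [-0.0, -0.515, -0.857], [-1.0, 0.008, -0.004]]
contact_force: [-0.5, 0.1, -3.2]
opening: 0.321
```

Run:
```python
from h import *
o=get_obs();R=o['tool_rot'];print(o['ee_pos'],(R.T@(np.array([445,327,285])-o['ee_pos'])).round(1))
P=cloud(load('side0'));i=load('side0')['img'].astype(int)
m=(i[...,0]>i[...,1]*1.6)&(i[...,2]>i[...,1]*1.1)&(P[...,2]>20); print('pink',np.percentile(P[m],[3,50,97],axis=0).round(0))
```

```text
[501.79262746  -5.86518573 289.33145899] [   3.7 -220.1 -256.1]
pink [[249. 153.  24.]
 [293. 234.  88.]
 [355. 240. 115.]]
```

Call:
play_rows(plan=[0,-15,-17,0,0,0,0,-32,-37,0,0,0,0,-34,-40,0,0,0,0,-34,-40,0,0,0,0,-34,-40,0,0,0,0,-32,-37,0,0,0,0,-26,-30,0,0,0,0,-13,-15,0,0,0])

```text
clock: 24.15
ee_pos: [442.0, 323.1, 284.7]
tool_rot: [[-0.001, 0.858, -0.514], [0.002, -0.514, -0.858], [-1.0, -0.002, -0.001]]
contact_force: [-0.4, -1.8, -3.3]
opening: 0.319
```

Call:
play_rows(plan=[0,0,0,0,0,0,0,0,0,0,0,0,0,0,0,0,0,0,0,0,0,0,0,0])

```text
clock: 24.55
ee_pos: [443.7, 318.4, 285.5]
tool_rot: [[-0.0, 0.856, -0.517], [-0.0, -0.517, -0.856], [-1.0, -0.0, 0.0]]
contact_force: [-0.8, -0.2, -1.5]
opening: 0.322
```

```bash
cat > bd.py <<'E'
from h import *
import sys
c=snap('wrist',sys.argv[1]);P=cloud(c);i=c['img'].astype(int);r,g,b=np.moveaxis(i,-1,0)
m=(c['depth']>0)&(P[...,2]>11)&(P[...,2]<19)&(g>r+15)&(np.hypot(P[...,0]-530,P[...,1]-274)<125)
q=P[m].astype(np.float32);x=cv2.minAreaRect(q[:,:2]);print(len(q),x,np.median(q[:,2]),c['ee'].round(1),c['R'].round(3).tolist())
ct=np.array([*x[0],15+121.2]);print('shift',(c['R'].T@(ct-c['ee'])).round(1))
E
python3 bd.py w8; python3 held.py w9
```

```text
yellow 1001 at [61.7 25.2  1.8] slopes deg {'X': np.float64(-0.3), 'Z': np.float64(-0.1)} sd 0.23
blue 905 at [61.8 -0.8 28. ] slopes deg {'X': np.float64(0.6), 'Y': np.float64(-0.1)} sd 0.23Traceback (most recent call last):
  File "bd.py", line 5, in <module>
    q=P[m].astype(np.float32);x=cv2.minAreaRect(q[:,:2]);print(len(q),x,np.median(q[:,2]),c['ee'].round(1),c['R'].round(3).tolist())
                                ~~~~~~~~~~~~~~~^^^^^^^^^
cv2.error: OpenCV(4.12.0) /io/opencv/modules/imgproc/src/convhull.cpp:143: error: (-215:Assertion failed) total >= 0 && (depth == CV_32F || depth == CV_32S) in function 'convexHull'
```

View pics/w8.png

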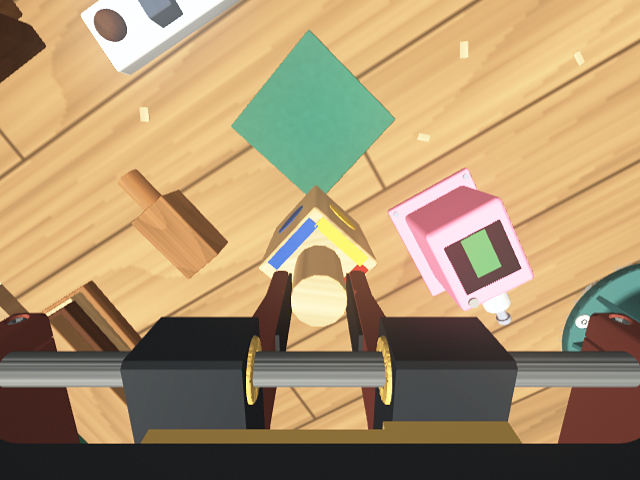

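The wrist view shows the green board at (313,115), its lower corner hidden by the blank, the pink meter at (465,235) and the lying blank at (180,225). Debugging the mask.

Run:
```python
from h import *
c=load('w8');P=cloud(c);i=c['img'].astype(int)
print(P[115,313],P[50,312],P[120,250],i[115,313])
r,g,b=np.moveaxis(i,-1,0);m=(c['depth']>0)&(g>r+25)&(P[...,2]>5)&(P[...,2]<25)
u=np.zeros((480,640),np.uint8);u[m]=1;n,l,s,ce=cv2.connectedComponentsWithStats(u);k=l[115,313];q=P[(l==k)]
print(s[k],np.median(q[:,2]),q.mean(0)); x=cv2.minAreaRect(q[:,:2].astype(np.float32));print(x); 
print('shift',(c['R'].T@(np.array([*x[0],0])-c['ee'])).round(1))
# corners
for f in((1,0),(-1,0),(0,1),(0,-1)): print(q[np.argmax(q[:,:2]@np.array(f))])
```

```text
[536.97291451 271.70591094  17.08901805] [601.13871084 234.03396189  13.57398256] [573.53710246 343.54708745  14.32374265] [100 176 143]
[  232    30   163   164 14113] 14.883702756716445 [534.45006312 274.21625616  14.88121929]
((530.3134155273438, 276.69720458984375), (149.0541534423828, 149.3392333984375), 16.296220779418945)
shift [285.5  95.7  -9.2]
[621.77133586 226.99478917  13.96665974]
[444.31603697 307.73767175  14.44306892]
[578.46149935 368.13110535  14.23613107]
[480.80122762 185.39858484  14.65955805]
```

Call:
play_rows(plan=[0,15,-1,0,0,0,0,30,-2.3,0,0,0,0,30,-2.3,0,0,0,0,16,-1.2,0,0,0,15,6.8,-0.5,0,0,0,40,0,0,0,0,0,40,0,0,0,0,0,25,0,0,0,0,0])

```text
clock: 25.45
ee_pos: [528.1, 274.6, 161.6]
tool_rot: [[-0.005, 0.857, -0.515], [-0.001, -0.515, -0.857], [-1.0, -0.004, 0.004]]
contact_force: [-0.1, -0.6, -2.3]
opening: 0.319
```

Call:
play_rows(plan=[10,0,0,0,0,0,4,0,0,0,0,0,0,0,0,0,0,0,0,0,0,0,0,0,0,0,0,0,0,0,0,0,0,0,0,0,0,0,0,0,0,0])

```text
clock: 26.15
ee_pos: [531.4, 275.5, 152.3]
tool_rot: [[0.001, 0.857, -0.515], [0.001, -0.515, -0.857], [-1.0, 0.001, -0.001]]
contact_force: [0.3, -0.0, -3.0]
opening: 0.323
```

```bash
cat > bl.py <<'E'
from h import *
import sys
c=snap('wrist',sys.argv[1]);P=cloud(c);i=c['img'].astype(int);r,g,b=np.moveaxis(i,-1,0)
a=np.radians(16.3);X=(P-np.array([530.3,276.7,15]))@np.array([[np.cos(a),-np.sin(a),0],[np.sin(a),np.cos(a),0],[0,0,1]])
ok=(c['depth']>0)
def S(m,n):
    s=X[m&ok]; print(n,len(s),*(np.percentile(s,[1,50,99],axis=0).T.round(1).tolist() if len(s) else []))
S((abs(X[...,2])<4)&(g>r+25)&(np.hypot(X[...,0],X[...,1])<115),'board')
S((X[...,2]>95)&(X[...,2]<106)&(r>b+20)&(np.hypot(X[...,0],X[...,1])<50),'shoulder')
print(c['ee'].round(1),get_obs()['contact_force'].round(1))
E
python3 bl.py w10; python3 held.py w11
```

```text
board 13730 [-72.3, 32.6, 73.3] [-73.6, -33.4, 71.4] [-1.9, -0.1, 1.6]
shoulder 323 [-23.1, 26.6, 28.6] [-27.0, -26.5, 24.8] [95.0, 100.7, 105.9]
[531.4 275.5 152.3] [ 1.   0.8 -1.9]
yellow 1010 at [62.  25.2  1.7] slopes deg {'X': np.float64(-0.3), 'Z': np.float64(-0.2)} sd 0.24
blue 902 at [61.9 -0.7 27.9] slopes deg {'X': np.float64(0.5), 'Y': np.float64(-0.1)} sd 0.23
```

Call:
play_rows(plan=[4,0.5,0.7,0,0,0,4,0.6,0.7,0,0,0,2,0,0,0,0,0,1,0,0,0,0,0,1,0,0,0,0,0,0,0,0,0,0,0,0,0,0,0,0,0,0,0,0,0,0,0])

```text
clock: 27.05
ee_pos: [531.3, 273.6, 139.7]
tool_rot: [[0.0, 0.857, -0.515], [0.0, -0.515, -0.857], [-1.0, 0.0, -0.0]]
contact_force: [0.5, -0.1, -2.1]
opening: 0.323
```

Call:
play_rows(plan=[1,0,0,0,0,0,0.7,0,0,0,0,0,0,0,0,0,0,0,0,0,0,0,0,0])

```text
clock: 27.45
ee_pos: [531.2, 273.6, 137.8]
tool_rot: [[-0.0, 0.857, -0.515], [0.0, -0.515, -0.857], [-1.0, -0.0, 0.0]]
contact_force: [0.9, 0.5, -3.3]
opening: 0.321
```

Call:
play_rows(plan=[0.6,0,0,0,0,0,0.5,0,0,0,0,0,0,0,0,0,0,0])

```text
clock: 27.75
ee_pos: [531.1, 273.6, 136.7]
tool_rot: [[-0.0, 0.857, -0.515], [0.0, -0.515, -0.857], [-1.0, -0.0, 0.0]]
contact_force: [-0.5, -0.0, -2.0]
opening: 0.319
```

Call:
play_rows(plan=[0.5,0,0,0,0,0,0,0,0,0,0,0])

```text
clock: 27.95
ee_pos: [531.2, 273.6, 136.2]
tool_rot: [[-0.0, 0.857, -0.515], [0.0, -0.515, -0.857], [-1.0, -0.0, -0.0]]
contact_force: [0.2, 0.3, -1.6]
opening: 0.322
```

Call:
play_rows(plan=[0.4,0,0,0,0,0,0,0,0,0,0,0])

```text
clock: 28.15
ee_pos: [531.3, 273.6, 135.9]
tool_rot: [[0.0, 0.857, -0.515], [0.0, -0.515, -0.857], [-1.0, -0.0, -0.0]]
contact_force: [-0.5, -0.5, -3.6]
opening: 0.32
```

Call:
play_rows(plan=[0.4,0,0,0,0,0,0,0,0,0,0,0])

```text
clock: 28.35
ee_pos: [531.5, 273.7, 135.8]
tool_rot: [[0.001, 0.857, -0.515], [0.0, -0.515, -0.857], [-1.0, 0.0, -0.001]]
contact_force: [-0.1, -0.1, -0.3]
opening: 0.322
```

Call:
play_rows(plan=[0.4,0,0,0,0,0,0,0,0,0,0,0])

```text
clock: 28.55
ee_pos: [531.8, 273.9, 135.7]
tool_rot: [[0.001, 0.857, -0.515], [0.001, -0.515, -0.857], [-1.0, 0.001, -0.001]]
contact_force: [0.4, -0.0, 3.6]
opening: 0.321
```

Run:
```python
from h import *
F=[];Z=[]
for k in range(5): snap('wrist','tmp'); o=get_obs();F.append(o['contact_force']);Z.append(o['ee_pos'])
print(np.mean(F,0),np.mean(Z,0))
```

```text
[0.00516839 0.65431082 5.03104686] [531.79018999 273.86608685 135.7036318 ]
```

Call:
play_rows(plan=[-0.4,0,0,0,0,0,0,0,0,0,0,0])

```text
clock: 29.0
ee_pos: [531.5, 273.8, 135.7]
tool_rot: [[0.001, 0.857, -0.515], [0.0, -0.515, -0.857], [-1.0, 0.0, -0.001]]
contact_force: [1.5, 1.0, 4.2]
opening: 0.32
```

Call:
play_rows(plan=[0,0,0,0,0,0,0,0,0,0,0,0,0,0,0,0,0,0,0,0,0,0,0,0,0,0,0,0,0,0,0,0,0,0,0,0,0,0,0,0,0,0,0,0,0,0,0,0], hand=0.8)

```text
clock: 29.8
ee_pos: [531.2, 273.6, 135.5]
tool_rot: [[0.0, 0.857, -0.515], [0.0, -0.515, -0.857], [-1.0, -0.0, -0.0]]
contact_force: [-0.3, -0.4, -0.7]
opening: 0.8
```

```bash
python3 bl.py w12
```

```text
board 15314 [-72.8, 32.2, 73.3] [-73.6, -32.9, 72.3] [-1.8, -0.1, 1.6]
shoulder 3418 [-26.6, 8.3, 28.2] [-28.1, -15.2, 26.5] [95.9, 100.1, 104.0]
[531.2 273.6 135.5] [ 0.1  0.3 -0.5]
```

Call:
play_rows(plan=[-8,0,0,0,0,0,-15,0,0,0,0,0,-25,0,0,0,0,0,-40,0,0,0,0,0,-40,0,0,0,0,0,-30,0,0,0,0,0,0,0,0,0,0,0,0,0,0,0,0,0])

```text
clock: 30.65
ee_pos: [531.5, 273.7, 294.5]
tool_rot: [[0.002, 0.857, -0.515], [0.001, -0.515, -0.857], [-1.0, 0.001, -0.002]]
contact_force: [-0.8, -0.3, -0.7]
opening: 0.799
```

Call:
play_rows(plan=[0,0,0,0,0,0,0,0,0,0,0,0,0,0,0,0,0,0,0,0,0,0,0,0])

```text
clock: 31.05
ee_pos: [530.9, 273.4, 292.6]
tool_rot: [[-0.002, 0.857, -0.515], [-0.0, -0.515, -0.857], [-1.0, -0.001, 0.001]]
contact_force: [-0.5, -0.2, -0.2]
opening: 0.796
```

```bash
python3 bl.py w13; python3 -c "
from h import *
snap('scene','s9')"
```

```text
board 8403 [-72.6, 18.2, 73.2] [-73.2, -19.6, 72.8] [-2.2, -0.2, 1.8]
shoulder 1358 [-26.8, 4.6, 28.5] [-27.9, -13.0, 27.4] [96.7, 99.9, 103.3]
[530.9 273.4 292.6] [-0.   0.4  0.1]
```

View pics/s9.png

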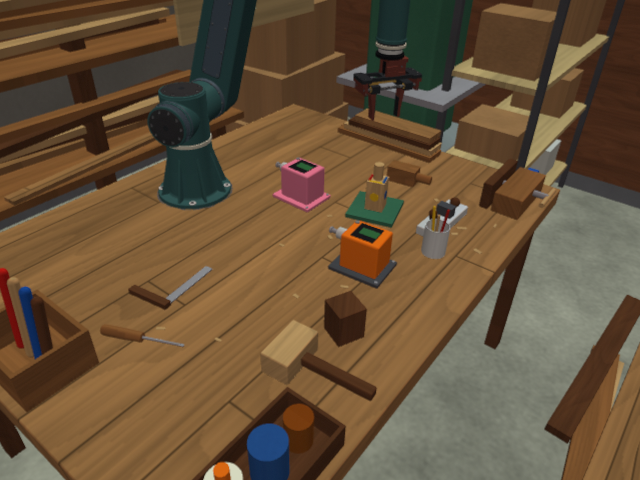

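The final scene view shows the blank standing tenon up in the middle of the board at (376,190), the gripper well clear and everything else where it was.

```bash
python3 -c "
from station import sign_off; print(sign_off())"
```

```text
the job is handed in; nothing more can be done
None
```

The blank was pressed red, then yellow, then blue on the orange meter's probe. Each side was held for at least a second, with the probe about 13–15 mm in. It was then set down tenon up on the green board and released. I handed in at about 31 s.

**Final checks:**
- **Placing:** the blank's axis is within about 1 mm of the board's centre. It stands square to the edges, with the shoulder 100 mm above the board.
- **Bench:** the last scene picture shows everything else where it was. I compared by eye only, without measuring each item.
- **Set-down:** the highest set-down force I read was about 5 N.

**Less than clean:**
- **Centring:** under load the blank leaned 1–2° about the jaws. By the fixed cameras, the red dot was about 1.5–2 mm to one side and yellow about 1.5 mm.
- **Blue pressed twice:** the first press was about 3–4 mm off, so I backed off, re-centred and pressed again to about 0.5 mm.
- **Disagreements:** the fixed cameras differed by about 10 mm, so I took positions from the wrist camera and used the fixed ones only for relative checks. For red, the probe force read lower than its depth implied, so depth was judged from pictures and the arm's position.

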